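# Load the fixative cans old stock first and hand one out

### The arm

A 6-joint arm with a two-finger parallel gripper is mounted at the origin on the work surface. World frame = base frame: x ahead of the robot, y to its left, z up, the work surface at z = 0. Lengths are in mm, angles in rad, forces in N, time in s.
With the tool pointing down it reaches from about 375 to 750 mm from the base axis. Payload 9 kg.
Tool frame: the origin (TCP) lies where the fingers leave the gripper's body, on its centre line; the fingertips stand 73 mm ahead of it and the grasp point (between the pads) lies 54 mm ahead of it; z points along the fingers, x is the direction in which the jaws open and shut, and the axes are right-handed (so a half turn about z gives the same grasp; the last joint's range is limited). The gripper opens to 85 mm and grips with 20 to 120 N. Pads are 22 mm wide; open, the fingers measure 114 mm over their backs; the gripper's body (76 mm by 85 mm) begins 54 mm behind the grasp point. The pads swing forward as they close: fully open they stand 13 mm farther back than shut.
Start: joints at [-1.366, 0.104, 0.097, 1.564, 0, 1.353], TCP at [246.201, -547.187, 303.931] pointing down, gripper open.
Joint ranges: [-2.99, 2.99], [-0.84, 1.86], [-1.1, 1.16], [-1.84, 2.11], [-1.51, 1.56], [-3.14, 3.14]. Speed limits (rad/s): [2.22, 2.22, 2.57, 3.14, 3.14, 3.14].

### API

Orientations are given as a rotation vector (axis times angle).
In Python, from station import state, snapshot, finish_job gives the robot as it stands.
- The arm moves only by the tool servo_tool, never from a script. Its argument "moves" is a list of rows, each a list of 5 numbers: the finger opening in mm, from 0 to 85.4, then the shift along the tool's x, y, z in mm, then the turn about the tool's z in rad. A call has 1 to 12 rows; each row shifts and turns the commanded pose from where the row before left it, along the tool's axes as they then stand; what a row does not reach is not made up. A row lasts 1/8 s, in which the tool goes at most 62.5 mm and 10.7 degrees, less where a joint would pass 70% of its speed; a pose out of reach is approached as far as the arm can. A call with a gripper value outside its range is refused whole. The fingers move at their own pace and stop on an object; the grip force is fixed at half the most. Time passes only in rows, so rows that do not move let the fingers close. It gives the time, the measured TCP pose, the force and the opening at its end, in the units of the state.
- state(): the state, without advancing time (a new reading comes with each control period).
- snapshot(name): name is "scene" or "side" or "wrist"; returns a dict with "frame" (420x560x3 uint8, red, green, blue), "mtx" (3x3 intrinsics, pixels), "dist" ([k1, k2, p1, p2, k3] as OpenCV has them; the pictures are not rectified), "extrinsics" (4x4, takes a point from camera to world coordinates); the wrist camera has in their place "T_tool_cam" (4x4, takes a point from camera to tool coordinates, whose origin is the TCP and whose axes are the tool frame's). Camera axes: x right, y up, looking along -z (the intrinsics and any distortion apply to the point x, -y, -z); pixel columns grow to the right and rows downward; lengths in mm; the calibration is good to about 2 mm. A picture is of the moment at which its call begins: read the wrist's pose just before it. There is no depth.
- finish_job(): hands the job in, once; it reports no verdict.
The state is a dict: "clock": time; "joints": joint angles; "joint_velocities": joint speeds; "joint_efforts": joint torques, N m; "ee_pos": TCP position; "tcp_rot": TCP orientation; "wrist_force": force on the tool from outside, world axes, zero at the start; "torque": the same for the moment, N m; "opening": finger opening in mm.
Only numpy, scipy, OpenCV 4.12 (cv2) and the standard library are available. Lean on these libraries where they do the work, as an engineer would, in place of code of your own. Each camera call takes 0.05 s, during which the arm holds its last target.

### The job

Load the three spray cans from the packing tray one by one into the gravity rack, laying each gently (not dropping it) on the high end of the ramp so that it rolls down and queues across the lane, all caps to the side where the lever is, and the old-stock can with the narrow domed cap in first so that it comes out first. When all three are queued and lie still, pull the sprung lever once through its full stroke so that the old can rolls out into the pick-up bay, and ease the lever slowly all the way home, without letting it snap back, so that the other two move up and wait in the rack. Leave the water pots, brush jar and palette undisturbed.

Things in the scene. Friction and masses are not known exactly. Their poses are not given: they have to be found in the camera images.
- rack: Gravity-feed can rack, fixed, white steel, 385 x 170 mm. Origin on the table under its middle; local x along the lane, uphill; z up. Cans lie across the lane (axis along local y) and roll down the 10 degree ramp towards -x. Lane 162 mm wide; side walls (lower at the bay) and back stop (at +x) rise 36 mm above the ramp. Ramp height 64 mm at local x = -0.085, 97 mm at 0.107. The lever is outside the wall at local -y.
- load_point (a point): Where a can's centre is when it lies in mid-lane on the high end of the ramp, local (0.1025, 0, 0.1235) m of the rack, with room for fingers (back stop 80 mm farther uphill, third place 95 mm downhill). A can let go here rolls down the lane. Axes as the rack's.
- first_place (a point): Where a can's centre is when it is first in the queue, against the two steel stop rods that rise through slots in the ramp. Second and third places lie 52 mm and 104 mm farther up the ramp. Axes as the rack's.
- bay_place (a point): Where a can's centre is in the pick-up bay at the low end of the rack, against the 16 mm end lip, 73 mm down the ramp from first_place. Axes as the rack's.
- lever (a joint): Sprung release lever: 0 = home (leans 0.35 rad from upright to the high end), 0.7 rad = end of stroke (leans 0.35 rad to the low end). Spring 0.6 N m at home, 1.4 at full stroke (4 to 9 N at the knob); let go, it snaps back. Near 0.5 rad the stop sinks, the first can rolls to the bay and other rods hold the next can; on return the stop rises, then the queue moves up one place.
- lever_knob (a point): Centre of the black ball knob, 34 mm in diameter, on top of the lever (9 mm rod); about 194 mm above the table at home. It moves on a circle of radius 165 mm about lever_axle, in a plane across the rack's local y; nothing else of the rack is within 60 mm of it.
- lever_axle (a point): Point on the lever's axle in the plane of the knob, local (-0.081, -0.100, 0.039) m of the rack. The axle runs along the rack's local y; as its value grows the lever turns from local +x over the top to -x. Axes as the rack's.
- tray: Moulded cardboard packing tray (brown card), fixed, 285 x 176 mm, floor 6 mm thick. Origin under its middle, z up. Three nests 88 mm apart along local x; each can lies along local y between two low ribs (tops 13 mm above the table), its axis 32 mm above the table. End walls 21 mm high beyond the cans' ends.
- can_old_mid (a point): Old-style. Centre of a spray can lying on its side, 52 mm in diameter, 146 mm long over all, about 0.2 kg: on its axis, half-way along. Local x runs along the can towards the cap. It is the last of the old stock: its cap is a narrow dome, 29 mm in diameter and 32 mm long, standing on a stepped shoulder.
- can_old_cap (a point): Middle of the cap's end of can_old, on its axis, 73 mm from the can's centre.
- can_old: The can of can_old_mid; origin on its skin (26 mm off the axis), so use can_old_mid to find it.
- can_new1_mid (a point): New-style. Centre of a spray can lying on its side, 52 mm in diameter, 146 mm long over all, about 0.2 kg: on its axis, half-way along. Local x runs along the can towards the cap. It is new stock: its cap is a wide flat-ended cylinder, 50 mm in diameter and 40 mm long, almost as wide as the can.
- can_new1_cap (a point): Middle of the cap's end of can_new1, on its axis, 73 mm from the can's centre.
- can_new1: The can of can_new1_mid; origin on its skin (26 mm off the axis), so use can_new1_mid to find it.
- can_new2_mid (a point): New-style. Centre of a spray can lying on its side, 52 mm in diameter, 146 mm long over all, about 0.2 kg: on its axis, half-way along. Local x runs along the can towards the cap. It is new stock: its cap is a wide flat-ended cylinder, 50 mm in diameter and 40 mm long, almost as wide as the can.
- can_new2_cap (a point): Middle of the cap's end of can_new2, on its axis, 73 mm from the can's centre.
- can_new2: The can of can_new2_mid; origin on its skin (26 mm off the axis), so use can_new2_mid to find it.
- pot_green: Bystander: pale green water pot, 104 mm across, 85 mm high, origin under its middle.
- pot_white: Bystander: white water pot, 104 mm across, 85 mm high, origin under its middle.
- brush_jar: Bystander: white jar, 72 mm across, 100 mm high, with brushes standing up to 215 mm, leaning out to 40 mm from its axis; origin under its middle.
- palette: Bystander: round white flower palette, 132 mm across, 18 mm high, origin under its middle.
Things that resemble listed ones, but are neither listed nor needed, are in the scene too. Leave any red or yellow look-alike of the can_new1 alone.

How it is judged (in metres and radians):
On the way, in this order (a step that is already met when the one before it is completed fails the run):
1. all three cans queue at the stop, the old one first, caps to the lever side, lever home (x of can_old_mid in the frame of rack between -0.1041 and -0.0801 m and y of can_old_mid in the frame of rack between -0.015 and 0.015 m and z of can_old_mid in the frame of rack between 0.0792 and 0.0992 m and y of can_old_cap in the frame of rack below -0.05 m and linear speed of can_old below 0.03 m/s and (((x of can_new1_mid in the frame of rack between -0.0529 and -0.0289 m and y of can_new1_mid in the frame of rack between -0.015 and 0.015 m and z of can_new1_mid in the frame of rack between 0.0882 and 0.1082 m and y of can_new1_cap in the frame of rack below -0.05 m and linear speed of can_new1 below 0.03 m/s) and (x of can_new2_mid in the frame of rack between -0.0017 and 0.0223 m and y of can_new2_mid in the frame of rack between -0.015 and 0.015 m and z of can_new2_mid in the frame of rack between 0.0972 and 0.1172 m and y of can_new2_cap in the frame of rack below -0.05 m and linear speed of can_new2 below 0.03 m/s)) or ((x of can_new2_mid in the frame of rack between -0.0529 and -0.0289 m and y of can_new2_mid in the frame of rack between -0.015 and 0.015 m and z of can_new2_mid in the frame of rack between 0.0882 and 0.1082 m and y of can_new2_cap in the frame of rack below -0.05 m and linear speed of can_new2 below 0.03 m/s) and (x of can_new1_mid in the frame of rack between -0.0017 and 0.0223 m and y of can_new1_mid in the frame of rack between -0.015 and 0.015 m and z of can_new1_mid in the frame of rack between 0.0972 and 0.1172 m and y of can_new1_cap in the frame of rack below -0.05 m and linear speed of can_new1 below 0.03 m/s))) and value of joint lever below 0.04 rad), for 0.2 s.
2. the lever is pulled through its full stroke (value of joint lever above 0.62 rad), for 0.1 s.
At the end, for the whole second after the job is handed in: The old can lies still in the pick-up bay, the two new cans lie still first and second in the queue behind the stop (each centre within 12 mm of its place along the lane, 15 mm across and 10 mm in height), all caps to the lever side, and the lever is home (under 0.04 rad) (x of can_old_mid in the frame of rack between -0.1754 and -0.1514 m and y of can_old_mid in the frame of rack between -0.015 and 0.015 m and z of can_old_mid in the frame of rack between 0.0664 and 0.0864 m and y of can_old_cap in the frame of rack below -0.05 m and linear speed of can_old below 0.03 m/s and (((x of can_new1_mid in the frame of rack between -0.1041 and -0.0801 m and y of can_new1_mid in the frame of rack between -0.015 and 0.015 m and z of can_new1_mid in the frame of rack between 0.0792 and 0.0992 m and y of can_new1_cap in the frame of rack below -0.05 m and linear speed of can_new1 below 0.03 m/s) and (x of can_new2_mid in the frame of rack between -0.0529 and -0.0289 m and y of can_new2_mid in the frame of rack between -0.015 and 0.015 m and z of can_new2_mid in the frame of rack between 0.0882 and 0.1082 m and y of can_new2_cap in the frame of rack below -0.05 m and linear speed of can_new2 below 0.03 m/s)) or ((x of can_new2_mid in the frame of rack between -0.1041 and -0.0801 m and y of can_new2_mid in the frame of rack between -0.015 and 0.015 m and z of can_new2_mid in the frame of rack between 0.0792 and 0.0992 m and y of can_new2_cap in the frame of rack below -0.05 m and linear speed of can_new2 below 0.03 m/s) and (x of can_new1_mid in the frame of rack between -0.0529 and -0.0289 m and y of can_new1_mid in the frame of rack between -0.015 and 0.015 m and z of can_new1_mid in the frame of rack between 0.0882 and 0.1082 m and y of can_new1_cap in the frame of rack below -0.05 m and linear speed of can_new1 below 0.03 m/s))) and value of joint lever below 0.04 rad); the robot touches nothing.
It fails at once if the lever snaps back: it returns faster than 2 rad/s while more than 0.15 rad from home (value of joint lever above 0.15 rad and velocity of joint lever below -2 rad/s).
It fails at once if a can is dropped or thrown: faster than 1 m/s while out of the fingers ((linear speed of can_old above 1 m/s and contact force between the fingers and can_old below 0.1 N) or (linear speed of can_new1 above 1 m/s and contact force between the fingers and can_new1 below 0.1 N) or (linear speed of can_new2 above 1 m/s and contact force between the fingers and can_new2 below 0.1 N)).
It fails at once if a water pot, the brush jar or the palette is moved more than 25 mm (distance of any of pot_green, pot_white, brush_jar, palette from where it was at the start of the episode above 0.025 m).
It also fails if it takes over 72 s, if anything falls off the work surface, if the arm or the gripper's body presses on something with over 40 N, if the wrist force passes 120 N, or if a joint passes its speed limit or range.

## Working session

There is one attempt and no reset: what is moved stays moved. The work goes in short steps, Python scripts to look and compute and a tool call to move; the robot and the scene stay as the last step left them, time stands still between calls to the robot, and variables do not carry over. Pictures are saved under pics/ and viewed, and the job is handed in when it is done.

Besides the shell and the picture viewer there is one more tool, called after "Emit:" as a command line: name --pt "numbers of a row" for each row, then --argument value for the rest. servo_tool: Moves the arm, as the interface text tells. Its arguments: {"type":"object","properties":{"moves":{"type":"array"}},"required":["moves"]}

```bash
mkdir -p pics; ls; python3 - <<'E'
from station import state,snapshot
import cv2
s=state();print(s)
for n in("scene","side","wrist"):
    d=snapshot(n);cv2.imwrite(f"pics/{n}0.png",d["frame"][:,:,::-1])
    print(n,d["mtx"],d["dist"],d.get("extrinsics",d.get("T_tool_cam")))
E
```

```text
pics
{'clock': 0.0, 'joints': array([-1.36568752e+00,  1.04712746e-01,  9.64817857e-02,  1.56390035e+00,
       -2.34063027e-06,  1.35309991e+00]), 'joint_velocities': array([ 0.00024577, -0.00018343,  0.00045598,  0.00045796, -0.00020494,
        0.0004825 ]), 'joint_efforts': array([ 1.33192821e-04, -5.56949079e+01,  5.03636634e+01,  1.75915402e-02,
       -4.74670123e-04, -9.73637725e-06]), 'ee_pos': array([ 246.15344581, -546.92543781,  303.12127685]), 'tcp_rot': array([-2.63731858e+00,  1.70534331e+00,  1.47559960e-03]), 'wrist_force': array([-0.20649523,  0.44395664,  0.83314369]), 'torque': array([0.00861299, 0.03489902, 0.03486136]), 'opening': 85.3364805357399}
scene [[400.6355777    0.         283.83499604]
 [  0.         400.6355777  212.56336606]
 [  0.           0.           1.        ]] [-0.11948044  0.          0.          0.          0.        ] [[ 3.16774362e-01 -5.02836845e-01  8.04244435e-01  1.34036413e+03]
 [ 9.48500598e-01  1.67231214e-01 -2.69035938e-01 -2.05164201e+02]
 [ 7.86408687e-04  8.48050015e-01  5.29915609e-01  7.30221986e+02]
 [ 0.00000000e+00  0.0000
[... 269 characters left out ...]
1 -5.39302735e-01 -1.81475721e+02]
 [-7.36789096e-01 -4.46583667e-01  5.07646389e-01  7.19880346e+02]
 [ 1.40985793e-02  7.40508964e-01  6.71898582e-01  9.09314460e+02]
 [ 0.00000000e+00  0.00000000e+00  0.00000000e+00  1.00000000e+00]]
wrist [[352.45418734   0.         277.83694722]
 [  0.         352.45418734 213.42830754]
 [  0.           0.           1.        ]] [-0.02135099  0.          0.          0.          0.        ] [[ 9.99999281e-01  1.04032603e-03  5.96477072e-04  8.26888670e-01]
 [ 1.17149873e-03 -9.53765590e-01 -3.00549210e-01 -7.76783223e+01]
 [ 2.56230139e-04  3.00549693e-01 -9.53766123e-01 -7.00390868e+01]
 [ 0.00000000e+00  0.00000000e+00  0.00000000e+00  1.00000000e+00]]
```

View pics/scene0.png

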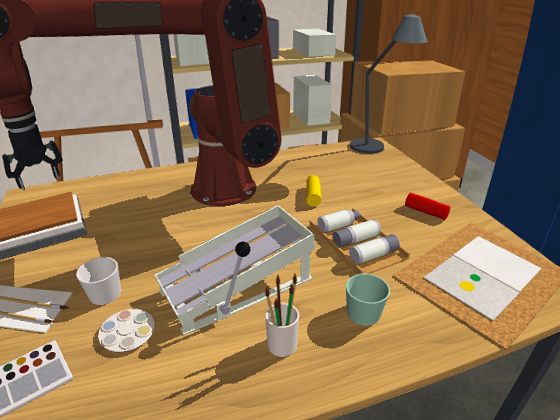

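View pics/side0.png

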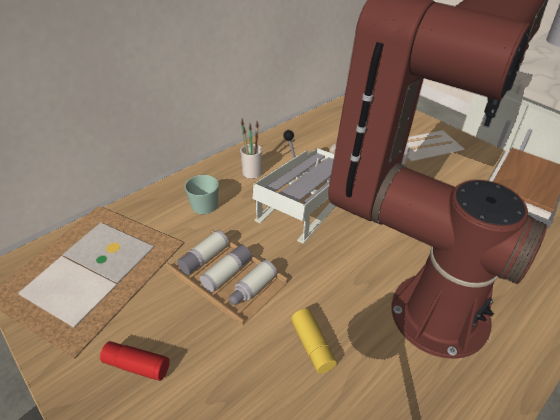

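View pics/wrist0.png

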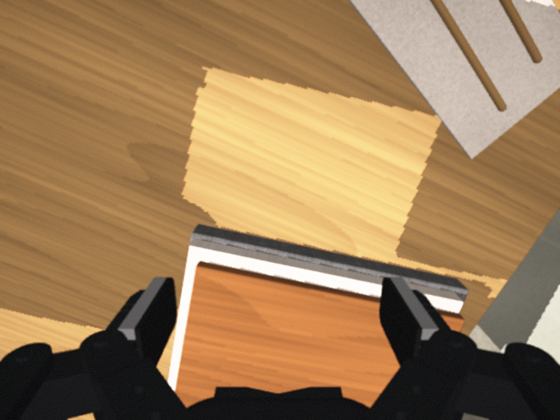

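```bash
cat > h.py <<'E'
import numpy as np,cv2
from scipy.spatial.transform import Rotation as R
from station import state,snapshot
F=np.diag([1,-1,-1.])
def cam(n):
    if n=="wrist":
        s=state();d=snapshot(n);T=np.eye(4);T[:3,:3]=R.from_rotvec(s["tcp_rot"]).as_matrix();T[:3,3]=s["ee_pos"]
        d["T"]=T@d["T_tool_cam"]
    else: d=snapshot(n);d["T"]=d["extrinsics"]
    d["bgr"]=d["frame"][:,:,::-1].copy();return d
def ray(d,uv):
    p=cv2.undistortPoints(np.array([[uv]],float),d["mtx"],d["dist"])[0,0]
    v=d["T"][:3,:3]@(F@[p[0],p[1],1]);return d["T"][:3,3],v/np.linalg.norm(v)
def onz(d,uv,z):
    o,v=ray(d,uv);return o+v*(z-o[2])/v[2]
def tri(d1,u1,d2,u2):
    o1,v1=ray(d1,u1);o2,v2=ray(d2,u2)
    t=np.linalg.lstsq(np.c_[v1,-v2],o2-o1,rcond=None)[0]
    a=o1+t[0]*v1;b=o2+t[1]*v2;return (a+b)/2,np.linalg.norm(a-b)
def proj(d,P):
    P=np.atleast_2d(P).astype(float);T=np.linalg.inv(d["T"])
    c=(T[:3,:3]@P.T).T+T[:3,3];c=c@F
    return cv2.projectPoints(c,np.zeros(3),np.zeros(3),d["mtx"],d["dist"])[0][:,0]
def crop(d,x0,y0,x1,y1,k,name):
    cv2.imwrite("pics/"+name,cv2.resize(d["bgr"][y0:y1,x0:x1],None,fx=k,fy=k,interpolation=cv2.INTER_CUBIC))
E
python3 - <<'E'
from h import *
a=cam("scene");b=cam("side")
crop(a,300,170,420,290,5,"c_scene.png");crop(b,160,215,300,325,5,"c_side.png")
crop(a,150,200,320,340,4,"c_rack.png");crop(b,240,120,350,240,5,"c_rackside.png")
E
```

```text
(no output)
```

View pics/c_scene.png

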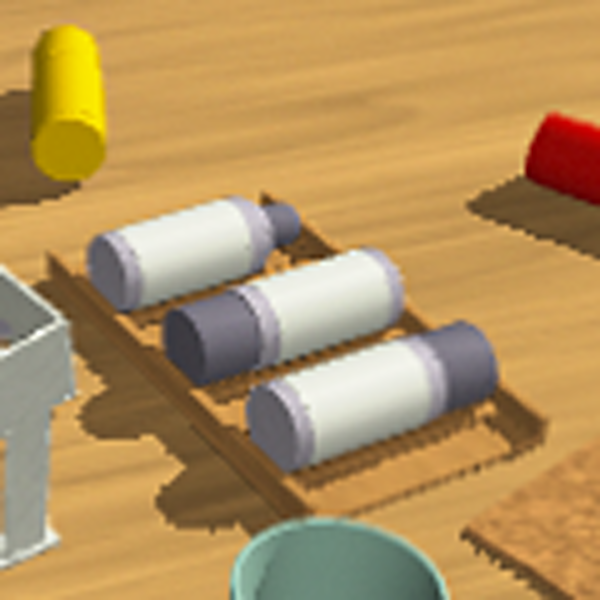

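View pics/c_side.png

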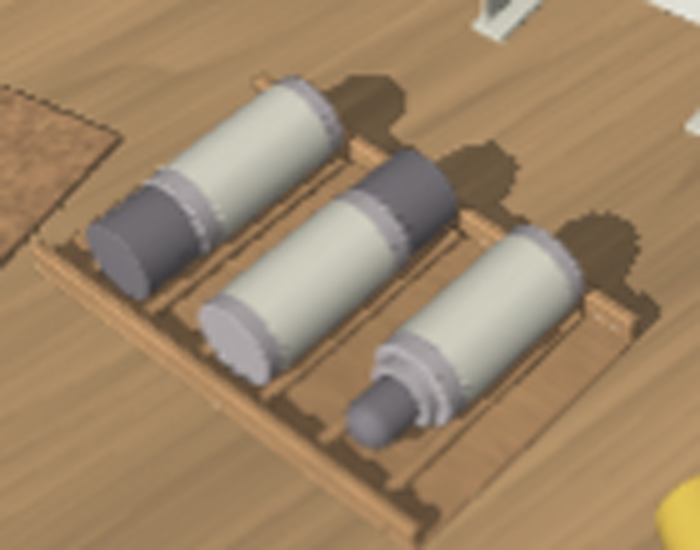

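View pics/c_rack.png

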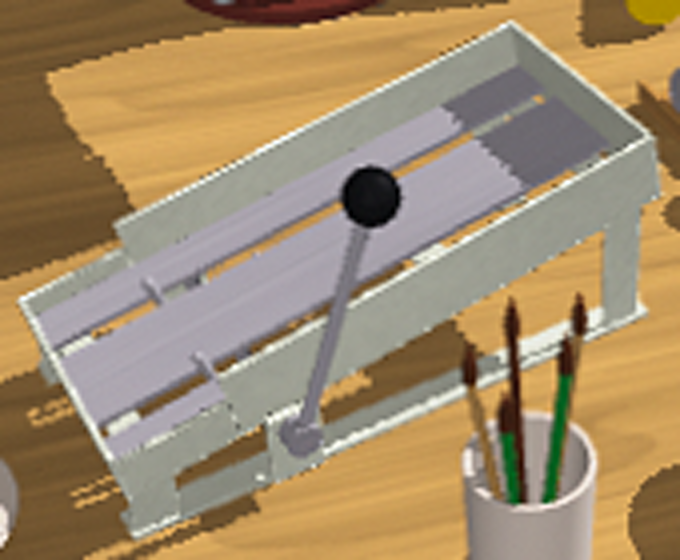

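View pics/c_rackside.png

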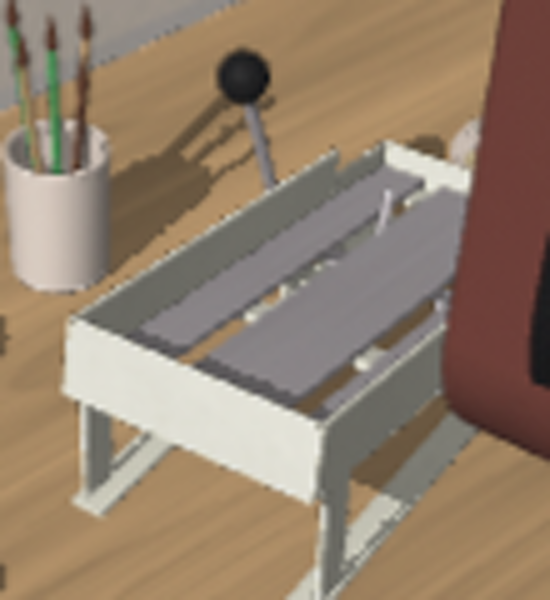

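```bash
python3 - <<'E'
from h import *
np.set_printoptions(precision=1,suppress=True)
a=cam("scene");b=cam("side")
S=lambda u,v:(u/4+150,v/4+200)
D=lambda u,v:(u/5+240,v/5+120)
A,e1=tri(a,S(655,136),b,D(72,320));B,e2=tri(a,S(511,22),b,D(327,430));K,e3=tri(a,S(371,196),b,D(243,76))
print("lever-side back corner",A,e1,"far",B,e2,"knob",K,e3)
y=(B-A)[:2];print(np.linalg.norm(y));y/=np.linalg.norm(y);x=np.array([y[1],-y[0]])
print("x dir",x,np.arctan2(x[1],x[0]),(K-A)[:2]@x,(K-A)[:2]@y)
# low-end corners z? ramp at -192: 45 -> lip
for p in [(22,300),(127,452)]: print("low corner",onz(a,S(*p),61))
C=lambda u,v:(u/5+300,v/5+170)
E=lambda u,v:(u/5+160,v/5+215)
for n,p,q in [("oldbase",(115,272),(548,262)),("oldcap",(283,224),(380,410)),("midcap",(190,343),(415,195)),("midbase",(382,282),(238,342)),("thirdbase",(280,428),(300,118)),("thirdcap",(465,362),(125,258))]:
    P,e=tri(a,C(*p),b,E(*q));print(n,P,round(e,1))
E
```

```text
lever-side back corner [573.4 129.1 146.1] 4.837728462506219 far [409.9  86.1 145.5] 3.6058403210964007 knob [641.4 -67.9 194.3] 1.9065908534959126
169.11487691748553
x dir [-0.3  1. ] 1.8275381680027722 -207.77645883217357 -15.75333805722035
low corner [ 506.7 -271.7   61. ]
low corner [ 660.3 -222.3   61. ]
oldbase [385.6 239.5  33.8] 8.6
oldcap [369.3 365.4  34.1] 9.3
midcap [470.1 256.9  31.3] 0.1
midbase [451.2 393.   34.4] 8.4
thirdbase [560.4 269.7  30.9] 2.0
thirdcap [539.2 402.4  31. ] 4.4
```

Candidates: red cylinder at scene (428,205) and yellow at (314,190) are look-alikes, so I leave them alone. In the tray, the can at (338,220) has a narrow stepped dome, so it is can_old. The cans at (357,233), cap towards the camera, and (374,249) are new stock. The crops confirm this choice. Next I move above the tray.

Emit:
servo_tool --pt "85 -29.5 -42 0 0" --pt "85 -29.5 -42 0 0" --pt "85 -29.5 -42 0 0" --pt "85 -29.5 -42 0 0" --pt "85 -29.5 -42 0 0" --pt "85 -29.5 -42 0 0" --pt "85 -29.5 -42 0 0" --pt "85 -29.5 -42 0 0" --pt "85 -29.5 -42 0 0"

```text
clock: 1.48
ee_pos: [482.6, -148.4, 304.1]
tcp_rot: [2.638, -1.706, 0.001]
wrist_force: [0.5, -1.5, -0.6]
opening: 84.7
```

Emit:
servo_tool --pt "85 -50 -20.5 0 0" --pt "85 -50 -20.5 0 0" --pt "85 -50 -20.5 0 0" --pt "85 -50 -20.5 0 0" --pt "85 -50 -20.5 0 0" --pt "85 -50 -20.5 0 0" --pt "85 -50 -20.5 0 0" --pt "85 -50 -20.5 0 0"

```text
clock: 2.48
ee_pos: [467.1, 284.0, 304.0]
tcp_rot: [-2.638, 1.706, -0.001]
wrist_force: [0.4, -0.3, -0.0]
opening: 85.2
```

Emit:
servo_tool --pt "66 0 0 0 -0.185" --pt "66 0 0 0 -0.185" --pt "66 0 0 0 -0.185" --pt "66 0 0 0 -0.185" --pt "66 0 0 0 -0.185" --pt "66 0 0 0 -0.185" --pt "66 0 0 0 -0.185" --pt "66 0 0 0 -0.185" --pt "66 0 0 0 -0.185" --pt "66 0 0 0 -0.185" --pt "66 0 0 0 -0.185" --pt "66 0 0 0 -0.185"

```text
clock: 3.98
ee_pos: [467.4, 282.1, 303.9]
tcp_rot: [2.696, 1.613, -0.0]
wrist_force: [0.2, 0.1, 1.1]
opening: 65.8
```

Emit:
servo_tool --pt "66 0 0 0 -0.185" --pt "66 0 0 0 -0.185" --pt "66 0 0 0 -0.185" --pt "66 0 0 0 -0.185" --pt "66 0 0 0 -0.185" --pt "66 0 0 0 -0.185" --pt "66 0 0 0 -0.185" --pt "66 0 0 0 -0.185" --pt "66 0 0 0 -0.185" --pt "66 0 0 0 -0.185" --pt "66 0 0 0 -0.185" --pt "66 0 0 0 -0.185"

```text
clock: 5.48
ee_pos: [467.4, 282.1, 303.9]
tcp_rot: [-0.246, 3.132, -0.0]
wrist_force: [0.1, 0.8, 1.0]
opening: 65.9
```

```bash
python3 - <<'E'
from h import *
s=state();print(s["joints"],s["ee_pos"],s["tcp_rot"],s["clock"])
w=cam("wrist");cv2.imwrite("pics/w1.png",w["bgr"]);np.save("w1T.npy",w["T"])
E
```

```text
[ 3.03387548e-01 -6.10845339e-02 -7.01431324e-02  1.56168199e+00
 -1.07278322e-04 -1.42390425e+00] [467.39900357 282.09628423 303.88273038] [-2.45565616e-01  3.13190199e+00 -1.44710096e-04] 5.475
```

View pics/w1.png

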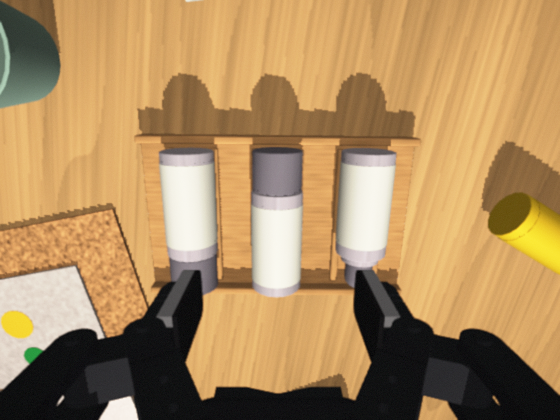

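```bash
python3 - <<'E'
from h import *
np.set_printoptions(precision=1,suppress=True)
w=cam("wrist");crop(w,130,120,430,310,2.6,"w1c.png")
h=cv2.cvtColor(w["bgr"],cv2.COLOR_BGR2HSV)
for x0,x1,y1,n in [(155,222,260,"third"),(245,310,300,"mid"),(332,402,262,"old")]:
    m=np.zeros(h.shape[:2],np.uint8);m[140:y1,x0:x1]=((h[...,1]<60)&(h[...,2]>150))[140:y1,x0:x1]*255
    m=cv2.morphologyEx(m,cv2.MORPH_OPEN,np.ones((3,3)))
    c=max(cv2.findContours(m,0,1)[0],key=cv2.contourArea);r=cv2.minAreaRect(c)
    x,y,ww,hh=cv2.boundingRect(c)
    mids=[]
    for row in range(y+8,y+hh-8):
        xs=np.where(m[row,x0:x1])[0]+x0;mids.append(((xs[0]+xs[-1])/2,row))
    f=cv2.fitLine(np.array(mids,np.float32),cv2.DIST_L2,0,.01,.01).ravel()
    X=lambda v:f[2]+(v-f[3])*f[0]/f[1]
    P=[onz(w,(X(v),v),32) for v in(170,240)];d=P[1]-P[0]
    print(n,(x,y,ww,hh),"axis pt",P[0],P[1],"ang",np.arctan2(d[1],d[0]),"label ends z58",onz(w,(X(y),y),58),onz(w,(X(y+hh),y+hh),58))
for p in [(137,136),(418,138),(154,290),(400,290)]: print("tray",onz(w,p,21))
E
```

```text
third (160, 153, 55, 107) axis pt [559.6 283.   32. ] [549.6 356.1  32. ] ang 1.7065965119994604 label ends z58 [555.7 261.9  58. ] [541.6 365.6  58. ]
mid (251, 195, 51, 102) axis pt [471.5 268.4  32. ] [460.9 341.3  32. ] ang 1.7161098641363142 label ends z58 [468.9 286.8  58. ] [453.4 392.7  58. ]
old (339, 155, 57, 107) axis pt [382.7 253.6  32. ] [371.9 326.6  32. ] ang 1.7178641547612175 label ends z58 [392.1 236.5  58. ] [376.7 340.4  58. ]
tray [613.1 259.5  21. ]
tray [339.3 216.   21. ]
tray [586.5 428.5  21. ]
tray [311.7 382.8  21. ]
```

View pics/w1c.png

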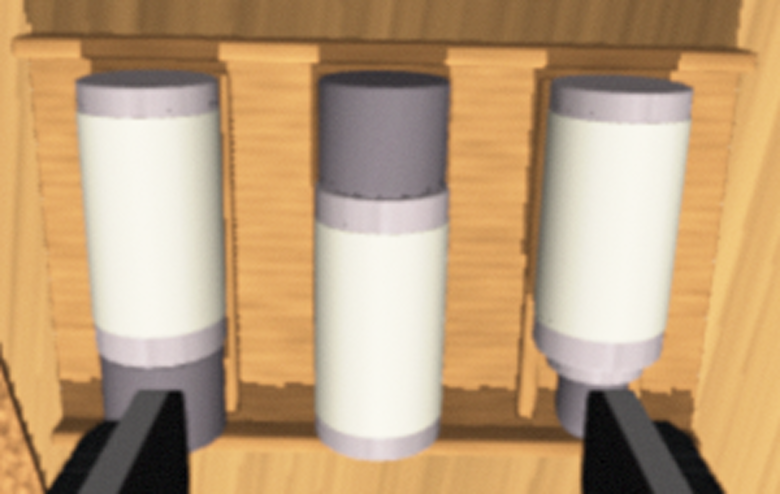

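Emit:
servo_tool --pt "72 43.5 20 0 0.011" --pt "72 43.5 20 0 0" --pt "72 0 0 50 0" --pt "72 0 0 50 0" --pt "72 0 0 40 0" --pt "72 0 0 25 0" --pt "72 0 0 15 0" --pt "72 0 0 0 0"

```text
clock: 6.58
ee_pos: [375.2, 308.9, 123.3]
tcp_rot: [0.216, -3.133, 0.001]
wrist_force: [0.1, 0.4, 1.3]
opening: 72.1
```

```bash
python3 - <<'E'
from h import *
s=state();print(s["joints"],s["ee_pos"],s["tcp_rot"],s["clock"])
w=cam("wrist");cv2.imwrite("pics/w2.png",w["bgr"]);b=cam("side");crop(b,180,200,320,330,4,"s2.png")
E
```

```text
[ 4.18950823e-01 -1.99999746e-01 -5.27381494e-01  1.24468235e+00
 -1.03234323e-04 -1.28930214e+00] [375.19840346 308.92470002 123.34795033] [ 2.15667192e-01 -3.13302301e+00  8.35273565e-04] 6.575
```

View pics/w2.png

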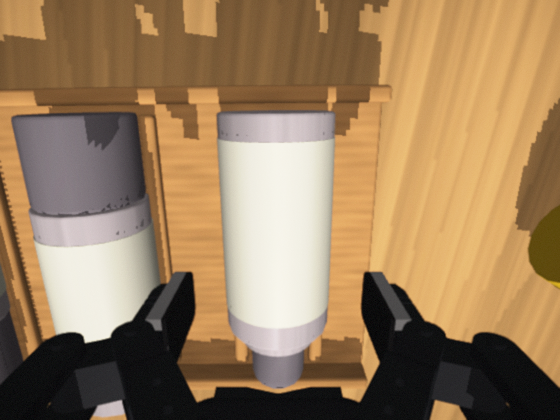

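View pics/s2.png

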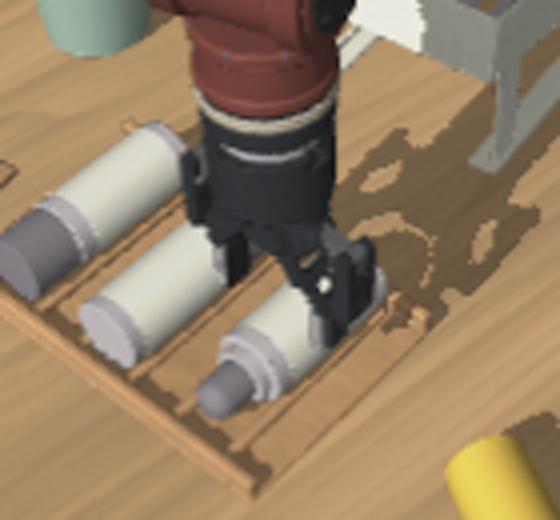

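Emit:
servo_tool --pt "72 0 0 20 0" --pt "72 0 0 15 0" --pt "72 0 0 0 0" --pt "46 0 0 0 0" --pt "46 0 0 0 0" --pt "46 0 0 0 0" --pt "46 0 0 0 0" --pt "46 0 0 0 0"

```text
clock: 7.68
ee_pos: [376.3, 309.4, 90.1]
tcp_rot: [-0.219, 3.132, 0.001]
wrist_force: [-0.8, -0.7, 6.2]
opening: 50.2
```

Emit:
servo_tool --pt "46 0 0 -10 0" --pt "46 0 0 -40 0" --pt "46 0 0 -50 0" --pt "46 0 0 -50 0" --pt "46 0 0 -40 0" --pt "46 -12 -37 0 0" --pt "46 -12 -37 0 0" --pt "46 -12 -37 0 0" --pt "46 -12 -37 0 0" --pt "46 -12 -37 0 0" --pt "46 -12 -37 0 0" --pt "46 -12 -37 0 0"

```text
clock: 9.18
ee_pos: [494.9, 63.1, 279.2]
tcp_rot: [0.219, -3.134, -0.0]
wrist_force: [0.4, 0.7, -2.2]
opening: 50.5
```

Emit:
servo_tool --pt "46 -12 -37 0 0" --pt "46 0 0 0 0.181" --pt "46 0 0 0 0.181" --pt "46 0 0 0 0.181" --pt "46 0 0 0 0.181" --pt "46 0 0 0 0.181" --pt "46 0 0 0 0.181" --pt "46 0 0 0 0.181" --pt "46 0 0 0 0.181" --pt "46 0 0 0 0"

```text
clock: 10.42
ee_pos: [511.6, 29.4, 279.1]
tcp_rot: [-1.91, -2.494, 0.0]
wrist_force: [-1.0, 0.2, -1.4]
opening: 50.2
```

```bash
python3 - <<'E'
from h import *
s=state();print(s["joints"],s["ee_pos"],s["tcp_rot"],s["clock"])
w=cam("wrist");cv2.imwrite("pics/w3.png",w["bgr"]);b=cam("side");cv2.imwrite("pics/s3.png",b["bgr"])
c=cam("scene");crop(c,140,150,340,330,4,"c3.png")
E
```

```text
[-1.98268918e-01 -1.67492758e-01 -2.14042633e-01  1.52443609e+00
 -6.15566198e-05 -4.61748694e-01] [511.56069896  29.39837315 279.11694679] [-1.91029855e+00 -2.49388529e+00  2.17842074e-04] 10.425
```

View pics/w3.png

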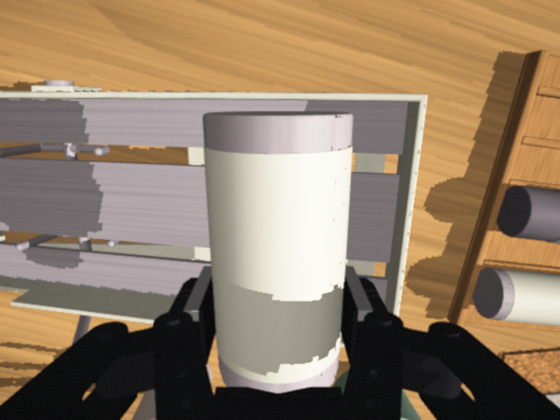

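View pics/c3.png

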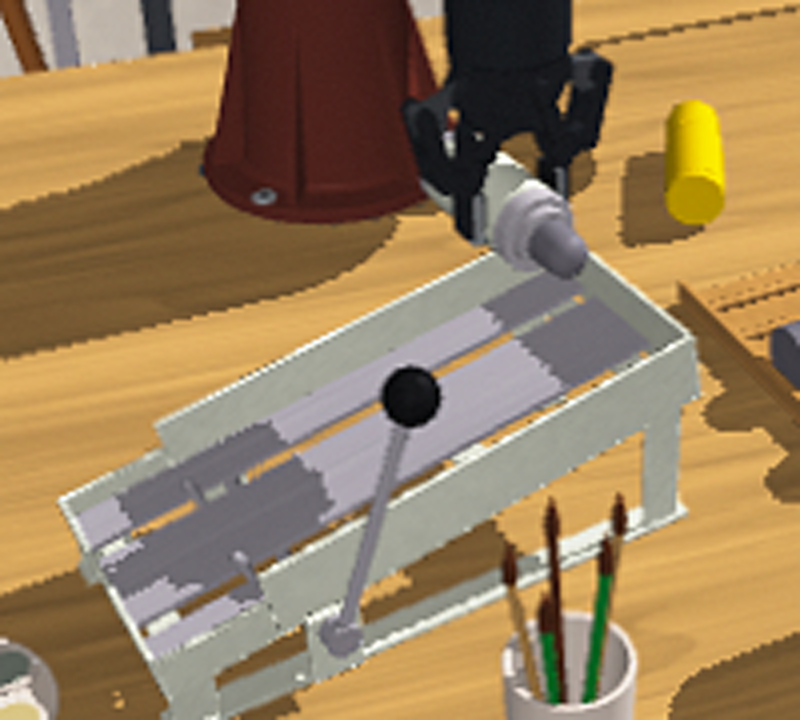

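```bash
python3 - <<'E'
from h import *
np.set_printoptions(precision=1,suppress=True)
w=cam("wrist")
C=onz(w,(426,96),147);print("corner far",C)
for u,v in [(20,95),(150,95.5),(300,96)]:
    z=130.
    for _ in range(20):
        P=onz(w,(u,v),z);z=147-.1763*np.linalg.norm((P-C)[:2])
    d=(C-P)[:2];print(P,np.arctan2(d[1],d[0]))
P=onz(w,(403,312),147);d=(C-P)[:2];print("back wall",P,np.arctan2(d[1],d[0])-np.pi/2,np.linalg.norm(d))
crop(w,330,70,450,330,2.3,"w3c.png");crop(w,0,70,200,340,2.2,"w3l.png")
s=state();v=s["tcp_rot"];print("yaw",2*np.arctan2(v[1],v[0]))
E
```

```text
corner far [413.7  86.  147. ]
[ 478.4 -160.1  102.1] 1.8277245880716002
[455.1 -69.3 118.7] 1.831187890524343
[431.6  20.1 135. ] 1.8361657933815156
back wall [544.4 123.5 147. ] -4.433344200870785 135.98954355999047
yaw -4.447272464330719
```

View pics/w3c.png

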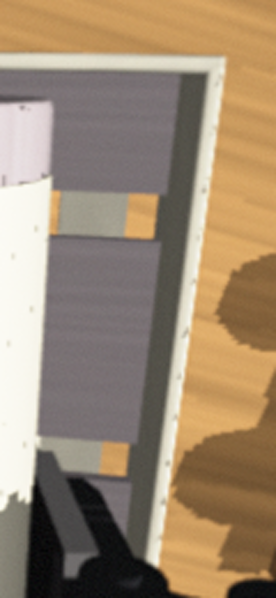

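View pics/w3l.png

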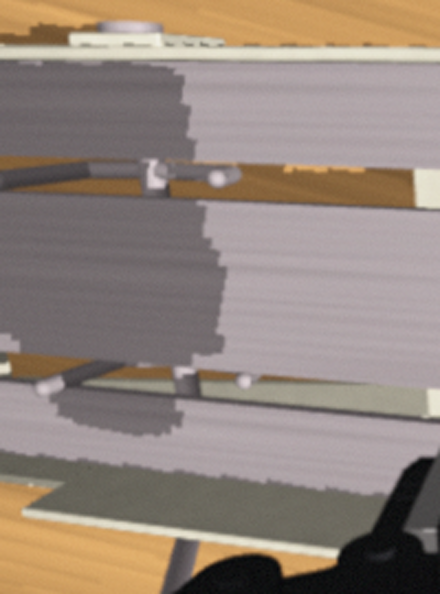

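```bash
python3 - <<'E'
from h import *
np.set_printoptions(precision=1,suppress=True)
w=cam("wrist");T=np.eye(4);s=state();Rm=R.from_rotvec(s["tcp_rot"]).as_matrix()
for dep in(56,58):
  for uv in [(279,113),(279,116),(279,152)]:
    P=onz(w,uv,s["ee_pos"][2]-dep+26);print(dep,uv,Rm.T@(P-s["ee_pos"]))
# side camera: rack lever-side wall & can
b=cam("side");crop(b,230,100,370,240,4,"s3c.png")
E
```

```text
56 (279, 113) [ -0.4 -73.5  30. ]
56 (279, 116) [ -0.4 -72.7  30. ]
56 (279, 152) [ -0.4 -62.9  30. ]
58 (279, 113) [ -0.4 -73.4  32. ]
58 (279, 116) [ -0.4 -72.6  32. ]
58 (279, 152) [ -0.4 -62.6  32. ]
```

View pics/s3c.png

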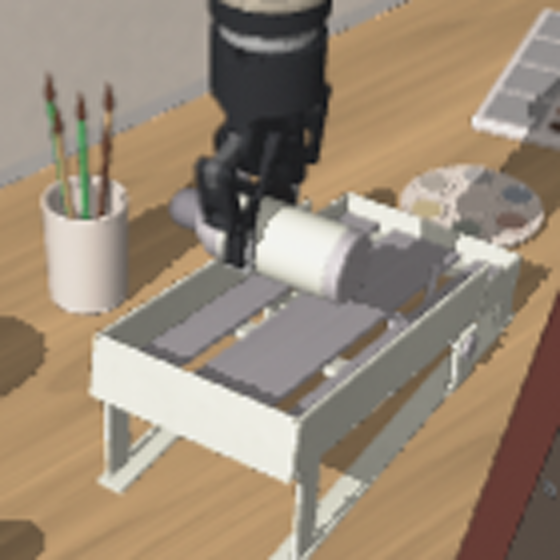

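Emit:
servo_tool --pt "46 0 2.5 25 0" --pt "46 0 0 25 0" --pt "46 0 0 10 0" --pt "46 0 0 10 0" --pt "46 0 0 0 0"

```text
clock: 11.35
ee_pos: [514.1, 30.0, 208.7]
tcp_rot: [-1.912, -2.493, 0.0]
wrist_force: [0.1, -0.5, -1.6]
opening: 50.6
```

```bash
python3 - <<'E'
from h import *
w=cam("wrist");cv2.imwrite("pics/w4.png",w["bgr"])
c=cam("scene");crop(c,200,150,340,290,4,"c4.png")
E
```

```text
(no output)
```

View pics/w4.png

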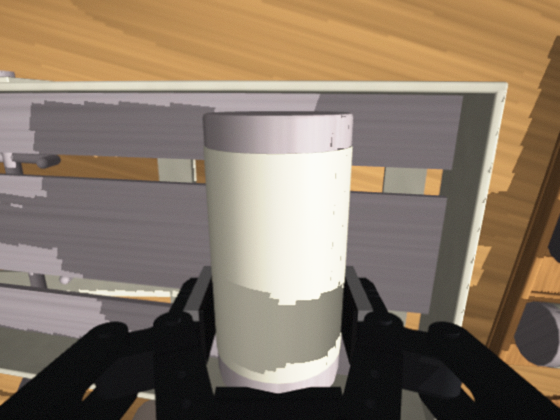

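View pics/c4.png

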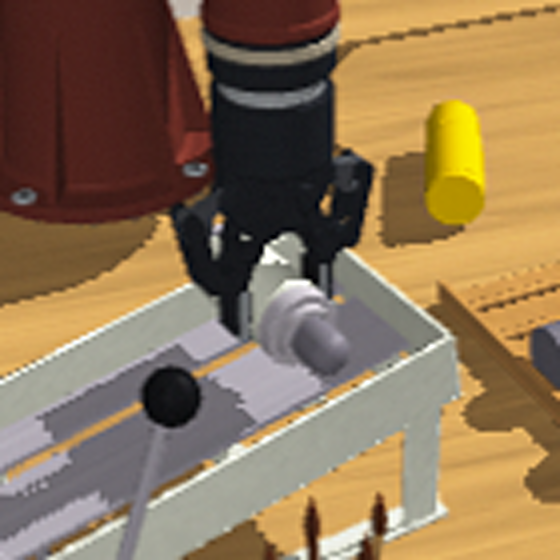

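```bash
python3 - <<'E'
from h import *
np.set_printoptions(precision=1,suppress=True)
w=cam("wrist");s=state();Rm=R.from_rotvec(s["tcp_rot"]).as_matrix()
for uv in [(230,84),(230,91),(340,84),(340,91)]:
    P=onz(w,uv,133);print(uv,Rm.T@(P-s["ee_pos"]))
g=w["bgr"][80:118,[230,340]].astype(int).sum(2);print(g.T)
E
```

```text
(230, 84) [-19.4 -83.3  76.6]
(230, 91) [-19.5 -80.6  76.6]
(340, 84) [ 23.7 -83.2  76.6]
(340, 91) [ 23.9 -80.6  76.6]
[[575 638 650 653 644 648 637 605 531 381 262 290 438 508 521 525 521 511
  511 511 517 516 521 530 522 528 524 513 515 513 504 412 292 242 254 307
  348 351]
 [563 624 651 657 653 640 643 630 583 486 342 251 263 321 350 352 351 345
  336 336 332 337 344 353 346 351 358 346 352 348 338 313 269 296 453 615
  664 672]]
```

Emit:
servo_tool --pt "46 0 0 10 0" --pt "46 0 0 9 0" --pt "46 0 0 5 0" --pt "46 0 0 2 0" --pt "46 0 0 0 0" --pt "46 0 0 0 0"

```text
clock: 12.25
ee_pos: [514.3, 29.9, 183.2]
tcp_rot: [1.912, 2.492, 0.0]
wrist_force: [-0.0, 0.1, -1.6]
opening: 50.3
```

Emit:
servo_tool --pt "46 0 0 1 0" --pt "46 0 0 0 0" --pt "46 0 0 0 0"

```text
clock: 12.62
ee_pos: [514.2, 30.0, 181.9]
tcp_rot: [1.912, 2.493, -0.0]
wrist_force: [0.6, -1.7, -2.1]
opening: 50.4
```

Emit:
servo_tool --pt "46 0 0 1 0" --pt "46 0 0 0 0" --pt "46 0 0 0 0"

```text
clock: 13.0
ee_pos: [514.3, 30.0, 181.7]
tcp_rot: [1.911, 2.492, 0.0]
wrist_force: [-3.3, -0.3, 5.8]
opening: 50.1
```

Contact at about z 181.7. I release and retreat up.

Emit:
servo_tool --pt "60 0 0 0 0" --pt "85 0 0 0 0" --pt "85 0 0 0 0" --pt "85 0 0 -10 0" --pt "85 0 0 -30 0" --pt "85 0 0 -40 0" --pt "85 0 0 -30 0" --pt "85 0 0 0 0"

```text
clock: 14.0
ee_pos: [515.2, 29.8, 294.2]
tcp_rot: [1.909, 2.489, 0.003]
wrist_force: [0.2, 0.7, -0.4]
opening: 85.2
```

```bash
python3 - <<'E'
from h import *
s=state();print(s["ee_pos"])
w=cam("wrist");cv2.imwrite("pics/w5.png",w["bgr"])
c=cam("scene");crop(c,140,150,340,330,4,"c5.png")
E
```

```text
[515.20148338  29.79256719 294.16115663]
```

View pics/c5.png

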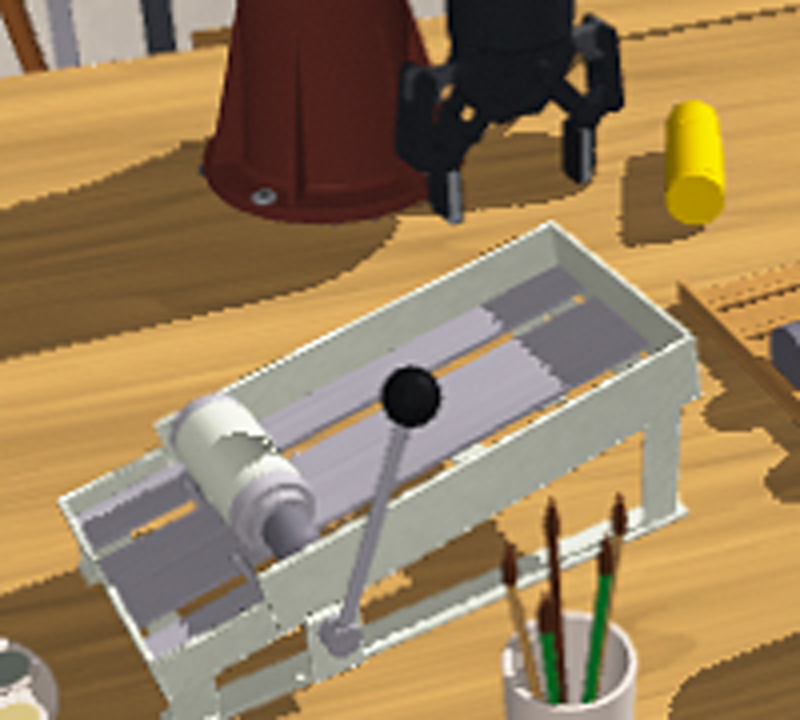

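Emit:
servo_tool --pt "72 40.4 16.4 0 0" --pt "72 40.4 16.4 0 0" --pt "72 40.4 16.4 0 0" --pt "72 40.4 16.4 0 0" --pt "72 40.4 16.4 0 0" --pt "72 40.4 16.4 0 0" --pt "72 40.4 16.4 0 0" --pt "72 0 0 0 -0.181" --pt "72 0 0 0 -0.181" --pt "72 0 0 0 -0.181" --pt "72 0 0 0 -0.181" --pt "72 0 0 0 -0.181"

```text
clock: 15.6
ee_pos: [551.2, 332.7, 289.2]
tcp_rot: [-0.62, -3.078, 0.002]
wrist_force: [-0.2, 0.0, -0.1]
opening: 72.1
```

Emit:
servo_tool --pt "72 0 0 0 -0.181" --pt "72 0 0 0 -0.181" --pt "72 0 0 0 -0.181" --pt "72 0 0 50 0" --pt "72 0 0 50 0" --pt "72 0 0 50 0" --pt "72 0 0 20 0" --pt "72 0 0 0 0"

```text
clock: 16.6
ee_pos: [550.8, 332.5, 119.5]
tcp_rot: [0.219, -3.131, 0.001]
wrist_force: [0.3, 0.6, 0.7]
opening: 72.2
```

```bash
python3 - <<'E'
from h import *
np.set_printoptions(precision=1,suppress=True)
s=state();v=s["tcp_rot"];print(s["ee_pos"],2*np.arctan2(v[1],v[0]),s["joints"])
w=cam("wrist");cv2.imwrite("pics/w6.png",w["bgr"])
E
```

```text
[550.8 332.5 119.5] -3.0021945475885428 [ 0.3  0.3 -0.   1.3 -0.  -1.4]
```

View pics/w6.png

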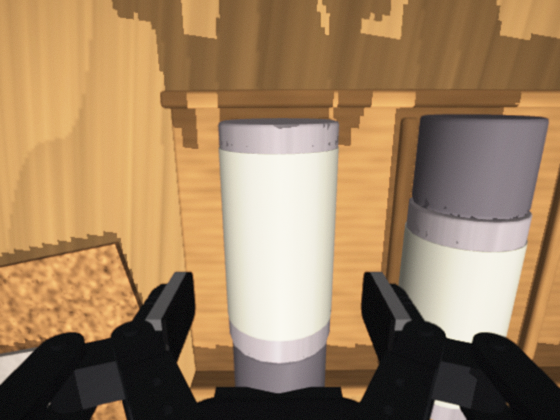

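```bash
python3 - <<'E'
from h import *
np.set_printoptions(precision=1,suppress=True)
w=cam("wrist");s=state();Rm=R.from_rotvec(s["tcp_rot"]).as_matrix()
f=lambda uv,z:print(uv,Rm.T@(onz(w,uv,z)-s["ee_pos"]))
f((278,122),58);f((278,152),58);f((280,355),58);f((281,200),32);f((279.5,300),32)
E
```

```text
(278, 122) [  0.1 -70.9  64.8]
(278, 152) [  0.1 -59.9  64.8]
(280, 355) [ 0.9 32.3 64.8]
(281, 200) [  1.5 -34.   90.8]
(279.5, 300) [ 0.8 19.5 90.8]
```

Emit:
servo_tool --pt "72 1 2 20 0" --pt "72 0 0 11 0" --pt "72 0 0 0 0" --pt "46 0 0 0 0" --pt "46 0 0 0 0" --pt "46 0 0 0 0" --pt "46 0 0 0 0" --pt "46 0 0 -10 0" --pt "46 0 0 -40 0" --pt "46 0 0 -50 0" --pt "46 0 0 -50 0" --pt "46 0 0 -50 0"

```text
clock: 18.2
ee_pos: [550.0, 334.5, 291.4]
tcp_rot: [0.219, -3.133, 0.0]
wrist_force: [1.1, 1.1, -2.8]
opening: 50.1
```

Emit:
servo_tool --pt "46 9.8 -37 0 0" --pt "46 9.8 -37 0 0" --pt "46 9.8 -37 0 0" --pt "46 9.8 -37 0 0" --pt "46 9.8 -37 0 0" --pt "46 9.8 -37 0 0" --pt "46 9.8 -37 0 0" --pt "46 9.8 -37 0 0" --pt "46 0 0 0 0.181" --pt "46 0 0 0 0.181" --pt "46 0 0 0 0.181" --pt "46 0 0 0 0.181"

```text
clock: 19.7
ee_pos: [513.6, 30.7, 289.8]
tcp_rot: [-0.914, -3.005, 0.0]
wrist_force: [-0.3, 0.9, -3.4]
opening: 49.8
```

Emit:
servo_tool --pt "46 0 0 0 0.181" --pt "46 0 0 0 0.181" --pt "46 0 0 0 0.181" --pt "46 0 0 0 0.181" --pt "46 0 0 30 0" --pt "46 0 0 30 0" --pt "46 0 0 20 0" --pt "46 0 0 0 0"

```text
clock: 20.7
ee_pos: [513.0, 30.8, 208.5]
tcp_rot: [-1.911, -2.491, 0.002]
wrist_force: [0.4, -0.2, -2.5]
opening: 50.2
```

```bash
python3 - <<'E'
from h import *
np.set_printoptions(precision=1,suppress=True)
w=cam("wrist");s=state();Rm=R.from_rotvec(s["tcp_rot"]).as_matrix();v=s["tcp_rot"];print(s["ee_pos"],2*np.arctan2(v[1],v[0])+2*np.pi,s["joints"])
cv2.imwrite("pics/w7.png",w["bgr"])
for u in (190,230,340,390):
    g=w["bgr"][60:130,u].astype(int).sum(1);i=np.argmax(g[:40]>560)+60;j=i+np.argmax(g[i-60:]<480)
    print(u,i,j,Rm.T@(onz(w,(u,i),133)-s["ee_pos"]),Rm.T@(onz(w,(u,j),133)-s["ee_pos"]))
E
```

```text
[513.7  30.7 209.9] 1.8329638506114376 [-0.2 -0.2 -0.3  1.4 -0.  -0.5]
190 84 92 [-34.6 -84.   77. ] [-34.8 -81.   77. ]
230 84 93 [-19.  -83.9  77. ] [-19.1 -80.6  77. ]
340 84 93 [ 23.9 -83.9  77. ] [ 24.1 -80.5  77. ]
390 84 94 [ 43.5 -83.9  77. ] [ 43.8 -80.2  77. ]
```

View pics/w7.png

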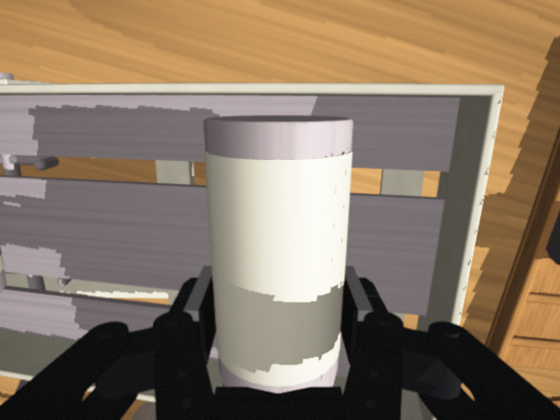

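Emit:
servo_tool --pt "46 0 -1 12 0" --pt "46 0 0 9 0" --pt "46 0 0 4 0" --pt "46 0 0 1 0" --pt "46 0 0 0 0" --pt "46 0 0 0 0"

```text
clock: 21.5
ee_pos: [513.2, 30.4, 184.2]
tcp_rot: [1.912, 2.492, 0.0]
wrist_force: [-0.7, 0.3, -2.6]
opening: 50.4
```

Emit:
servo_tool --pt "46 0 0 1 0" --pt "46 0 0 0 0" --pt "46 0 0 0 0"

```text
clock: 21.88
ee_pos: [513.0, 30.4, 182.9]
tcp_rot: [1.912, 2.493, -0.0]
wrist_force: [0.5, -0.1, -2.5]
opening: 50.4
```

Emit:
servo_tool --pt "46 0 0 1 0" --pt "46 0 0 0 0" --pt "46 0 0 0 0"

```text
clock: 22.25
ee_pos: [513.1, 30.4, 182.3]
tcp_rot: [1.912, 2.492, 0.0]
wrist_force: [-2.3, 0.3, 4.4]
opening: 50.1
```

Emit:
servo_tool --pt "46 0 0 1 0" --pt "46 0 0 0 0" --pt "46 0 0 0 0"

```text
clock: 22.62
ee_pos: [513.1, 30.4, 182.2]
tcp_rot: [1.911, 2.492, 0.0]
wrist_force: [-5.7, 0.3, 12.7]
opening: 49.8
```

Emit:
servo_tool --pt "48 0 0 -1 0" --pt "60 0 0 0 0" --pt "85 0 0 0 0" --pt "85 0 0 0 0" --pt "85 0 0 -10 0" --pt "85 0 0 -30 0" --pt "85 0 0 -40 0" --pt "85 0 0 -30 0" --pt "85 0 0 0 0"

```text
clock: 23.75
ee_pos: [514.0, 30.2, 295.2]
tcp_rot: [1.909, 2.489, 0.003]
wrist_force: [0.6, 1.1, 0.1]
opening: 85.3
```

```bash
python3 - <<'E'
from h import *
s=state();print(s["ee_pos"],s["clock"])
c=cam("scene");crop(c,140,150,340,330,4,"c8.png")
E
```

```text
[514.04657789  30.23642125 295.19134255] 23.75
```

View pics/c8.png

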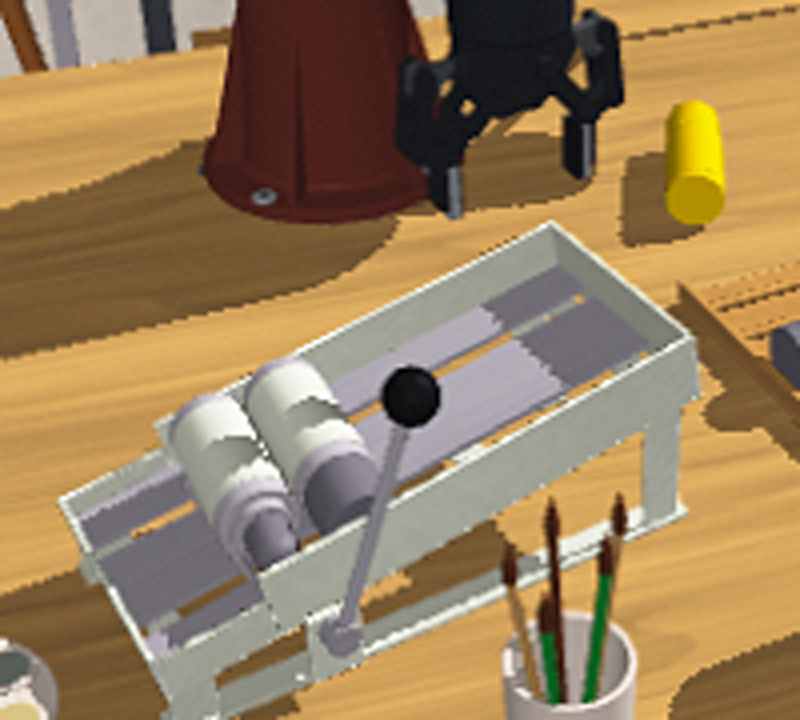

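Emit:
servo_tool --pt "72 36.6 3.4 0 0" --pt "72 36.6 3.4 0 0" --pt "72 36.6 3.4 0 0" --pt "72 36.6 3.4 0 0" --pt "72 36.6 3.4 0 0" --pt "72 36.6 3.4 0 0" --pt "72 36.6 3.4 0 0" --pt "72 36.6 3.4 0 0" --pt "72 0 0 0 0.169" --pt "72 0 0 0 0.169" --pt "72 0 0 0 0.169" --pt "72 0 0 0 0.169"

```text
clock: 25.3
ee_pos: [462.9, 320.2, 290.5]
tcp_rot: [-2.635, -1.71, 0.003]
wrist_force: [-0.7, -0.4, -0.6]
opening: 72.4
```

Emit:
servo_tool --pt "72 0 0 0 0.169" --pt "72 0 0 0 0.169" --pt "72 0 0 0 0.169" --pt "72 0 0 0 0.169" --pt "72 0 0 0 0.169" --pt "72 0 0 0 0.169" --pt "72 0 0 50 0" --pt "72 0 0 50 0" --pt "72 0 0 50 0" --pt "72 0 0 20 0" --pt "72 0 0 0 0"

```text
clock: 26.68
ee_pos: [462.5, 319.9, 120.8]
tcp_rot: [3.133, 0.224, -0.004]
wrist_force: [1.1, 0.7, -0.6]
opening: 71.7
```

```bash
python3 - <<'E'
from h import *
np.set_printoptions(precision=1,suppress=True)
s=state();v=s["tcp_rot"];print(s["ee_pos"],2*np.arctan2(v[1],v[0]),s["joints"])
w=cam("wrist");cv2.imwrite("pics/w9.png",w["bgr"])
Rm=R.from_rotvec(s["tcp_rot"]).as_matrix()
g=w["bgr"].astype(int).sum(2)
h=cv2.cvtColor(w["bgr"],cv2.COLOR_BGR2HSV)
for row in (170,200,230,260): 
    xs=np.where(h[row,210:345,1]<45)[0]+210;m=(xs[0]+xs[-1])/2;print(row,xs[0],xs[-1],Rm.T@(onz(w,(m,row),32)-s["ee_pos"]))
for r in (100,110,120,130,140,150,160): print(r,Rm.T@(onz(w,(278,r),58)-s["ee_pos"]))
E
```

```text
[462.5 319.9 120.8] 0.1430249331839873 [ 0.4  0.  -0.3  1.2 -0.   1.8]
170 222 336 [  1.4 -47.1  88.7]
200 224 335 [  1.6 -32.9  88.7]
230 225 333 [  1.4 -18.   88.8]
260 227 332 [ 1.6 -2.3 88.8]
100 [  0.9 -77.3  62.7]
110 [  0.9 -73.8  62.7]
120 [  0.9 -70.3  62.7]
130 [  0.9 -66.8  62.7]
140 [  0.9 -63.1  62.7]
150 [  0.9 -59.4  62.7]
160 [  0.9 -55.7  62.7]
```

View pics/w9.png

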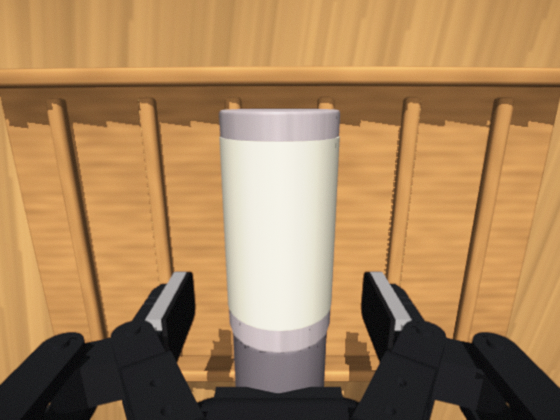

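Emit:
servo_tool --pt "72 1.4 -0.7 20 0" --pt "72 0 0 11 0" --pt "72 0 0 0 0" --pt "46 0 0 0 0" --pt "46 0 0 0 0" --pt "46 0 0 0 0" --pt "46 0 0 0 0" --pt "46 0 0 -10 0" --pt "46 0 0 -40 0" --pt "46 0 0 -50 0" --pt "46 0 0 -50 0" --pt "46 0 0 -50 0"

```text
clock: 28.22
ee_pos: [464.6, 321.1, 293.4]
tcp_rot: [-3.133, -0.224, -0.002]
wrist_force: [0.8, 0.4, -1.4]
opening: 50.4
```

Emit:
servo_tool --pt "46 0.9 36.9 0 0" --pt "46 0.9 36.9 0 0" --pt "46 0.9 36.9 0 0" --pt "46 0.9 36.9 0 0" --pt "46 0.9 36.9 0 0" --pt "46 0.9 36.9 0 0" --pt "46 0.9 36.9 0 0" --pt "46 0.9 36.9 0 0" --pt "46 0 0 0 -0.169" --pt "46 0 0 0 -0.169" --pt "46 0 0 0 -0.169" --pt "46 0 0 0 -0.169"

```text
clock: 29.72
ee_pos: [514.0, 29.9, 291.8]
tcp_rot: [2.878, 1.258, 0.001]
wrist_force: [1.2, -0.1, -1.8]
opening: 50.0
```

Emit:
servo_tool --pt "46 0 0 0 -0.169" --pt "46 0 0 0 -0.169" --pt "46 0 0 0 -0.169" --pt "46 0 0 0 -0.169" --pt "46 0 0 0 -0.169" --pt "46 0 0 0 -0.169" --pt "46 0 0 30 0" --pt "46 0 0 30 0" --pt "46 0 0 20 0" --pt "46 0 0 0 0" --pt "46 0 0 0 0"

```text
clock: 31.1
ee_pos: [514.3, 29.9, 212.2]
tcp_rot: [1.911, 2.492, 0.001]
wrist_force: [0.6, 0.1, -1.4]
opening: 50.2
```

```bash
python3 - <<'E'
from h import *
np.set_printoptions(precision=1,suppress=True)
w=cam("wrist");s=state();Rm=R.from_rotvec(s["tcp_rot"]).as_matrix();v=s["tcp_rot"];print(s["ee_pos"],2*np.arctan2(v[1],v[0])+2*np.pi,s["joints"])
cv2.imwrite("pics/w10.png",w["bgr"])
for u in (190,230,340,390):
    g=w["bgr"][60:130,u].astype(int).sum(1);i=np.argmax(g[:40]>560)+60;j=i+np.argmax(g[i-60:]<480)
    print(u,i,j,Rm.T@(onz(w,(u,i),133)-s["ee_pos"]),Rm.T@(onz(w,(u,j),133)-s["ee_pos"]))
E
```

```text
[514.5  29.8 212.4] 8.11611863249307 [-0.2 -0.2 -0.3  1.4 -0.  -0.5]
190 81 89 [-35.5 -84.7  79.3] [-35.8 -81.6  79.3]
230 81 89 [-19.6 -84.6  79.2] [-19.7 -81.6  79.2]
340 81 90 [ 24.2 -84.6  79.2] [ 24.3 -81.2  79.2]
390 82 90 [ 44.2 -84.2  79.2] [ 44.4 -81.2  79.2]
```

View pics/w10.png

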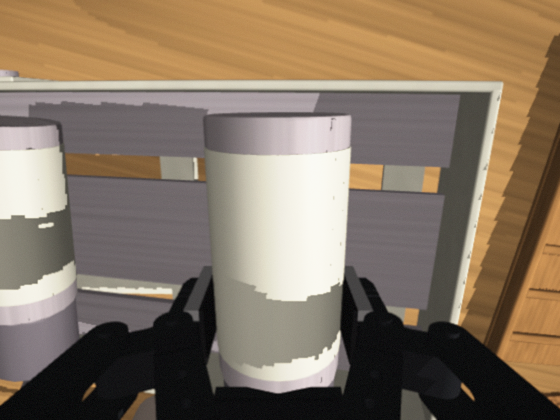

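Centred (can end row 114, wall edge −84.5 mm). I lower it 28 mm, then feel for the ramp.

Emit:
servo_tool --pt "46 0 0 14 0" --pt "46 0 0 10 0" --pt "46 0 0 4 0" --pt "46 0 0 1 0" --pt "46 0 0 0 0" --pt "46 0 0 0 0"

```text
clock: 31.9
ee_pos: [513.5, 30.0, 183.3]
tcp_rot: [1.912, 2.493, -0.001]
wrist_force: [-9.5, -0.3, 15.5]
opening: 50.3
```

Emit:
servo_tool --pt "46 0 0 1 0" --pt "46 0 0 0 0" --pt "46 0 0 0 0"

```text
clock: 32.28
ee_pos: [513.5, 30.0, 183.3]
tcp_rot: [1.911, 2.492, -0.001]
wrist_force: [-13.0, 0.9, 23.2]
opening: 50.5
```

Emit:
servo_tool --pt "46 0 0 -2 0" --pt "46 0 0 0 0" --pt "60 0 0 0 0" --pt "85 0 0 0 0" --pt "85 0 0 0 0" --pt "85 0 0 -10 0" --pt "85 0 0 -30 0" --pt "85 0 0 -40 0" --pt "85 0 0 -30 0" --pt "85 0 0 0 0"

```text
clock: 33.52
ee_pos: [514.9, 29.8, 296.2]
tcp_rot: [1.909, 2.489, 0.003]
wrist_force: [0.1, 0.5, -0.0]
opening: 85.1
```

```bash
python3 - <<'E'
from h import *
s=state();print(s["ee_pos"],s["clock"],s["joints"])
c=cam("scene");crop(c,140,150,340,330,4,"c11.png");w=cam("wrist");cv2.imwrite("pics/w11.png",w["bgr"])
E
```

```text
[514.9127862  29.8284156 296.1920962] 33.525 [-1.96116819e-01 -1.60203964e-01 -1.76534880e-01  1.54949415e+00
 -2.77670950e-05 -4.58369022e-01]
```

View pics/c11.png

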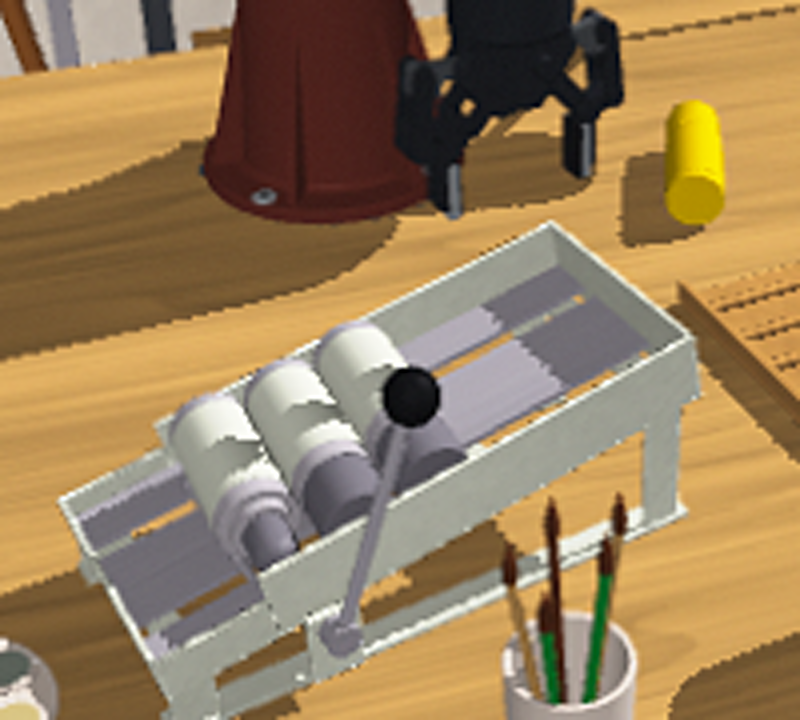

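View pics/w11.png

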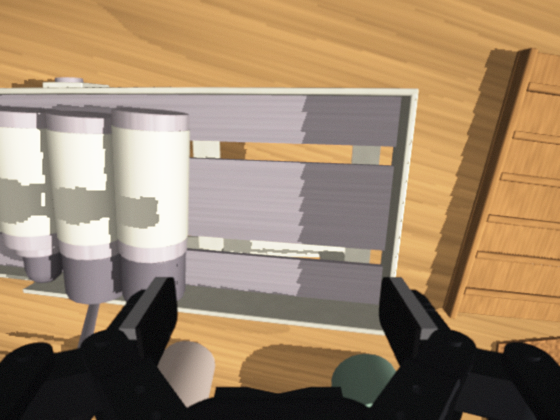

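Emit:
servo_tool --pt "85 -31.9 24.4 0 0" --pt "85 -31.9 24.4 0 0" --pt "85 -31.9 24.4 0 0" --pt "85 -31.9 24.4 0 0" --pt "85 0 0 0 0"

```text
clock: 34.25
ee_pos: [641.8, -69.5, 289.6]
tcp_rot: [-1.912, -2.488, 0.003]
wrist_force: [0.8, 0.3, -0.5]
opening: 85.1
```

```bash
python3 - <<'E'
from h import *
np.set_printoptions(precision=1,suppress=True)
s=state();v=s["tcp_rot"];print(s["ee_pos"],2*np.arctan2(v[1],v[0]),s["clock"],s["joints"])
w=cam("wrist");cv2.imwrite("pics/w12.png",w["bgr"])
c=cam("scene");crop(c,140,150,340,330,4,"c12.png")
b=cam("side");crop(b,230,100,370,240,4,"s12.png")
E
```

```text
[641.8 -69.5 289.6] -4.452043979278643 34.25 [-0.3  0.2  0.2  1.6 -0.  -0.6]
```

View pics/w12.png

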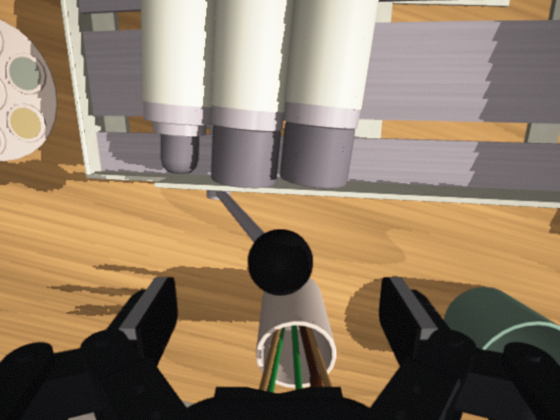

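View pics/c12.png

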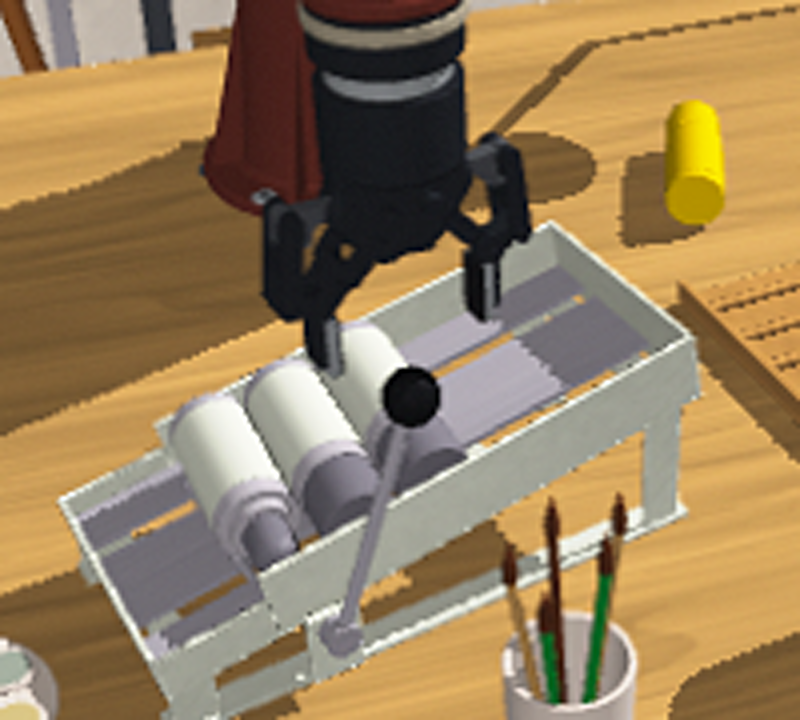

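View pics/s12.png

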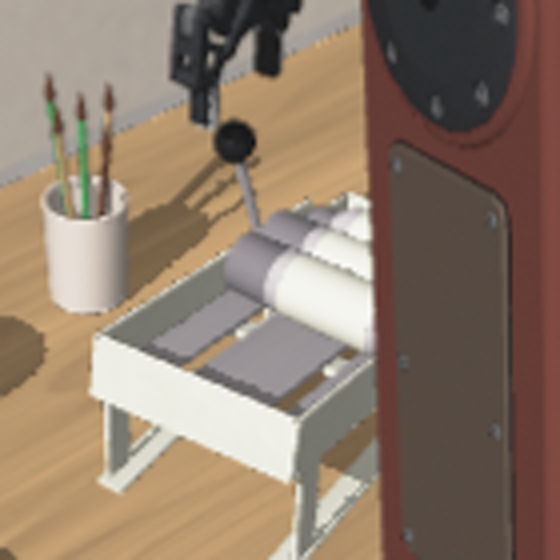

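```bash
python3 - <<'E'
from h import *
np.set_printoptions(precision=1,suppress=True)
s=state();Rm=R.from_rotvec(s["tcp_rot"]).as_matrix();p=s["ee_pos"]
w=cam("wrist");a=cam("scene");b=cam("side")
S=lambda u,v:(u/4+140,v/4+150);D=lambda u,v:(u/4+230,v/4+100)
K,e=tri(a,S(411,396),b,D(235,142));print("knob sc/side",K,e,Rm.T@(K-p))
K=onz(w,(280.5,261),194);print("knob wrist",K,Rm.T@(K-p))
for q in(a,b): 
  K,e=tri(w,(280.5,261),q,S(411,396) if q is a else D(235,142));print(K,e,Rm.T@(K-p))
J,e=tri(a,S(570,645),b,D(87,195));print("jar rim",J,e,Rm.T@(J-p))
# brush tips: leftmost/rightmost in both views (unordered)
for n,u,v in [("t1",(552,500),(48,80)),("t2",(618,495),(108,88))]:
    print(n,Rm.T@(onz(a,S(*u),210)-p),Rm.T@(onz(b,D(*v),210)-p))
E
```

```text
knob sc/side [640.6 -67.8 193.6] 1.939734955875256 [-0.4  0.1 98.4]
knob wrist [643.1 -66.  194. ] [ 0.6  3.  98.1]
[642.7 -66.7 194.7] 1.2402744980611136 [ 0.1  2.5 97.4]
[640.8 -67.  195.4] 3.48580934821573 [ 0.2  0.5 96.7]
jar rim [764.4 -16.9 104.8] 3.218184061671477 [ 16.5 133.  187.1]
t1 [  7.8 133.1  81.9] [ 25.2 158.4  81.9]
t2 [ 37.  147.9  81.9] [  9.  111.6  81.9]
```

Emit:
servo_tool --pt "85 0 1.5 20 0" --pt "85 0 0 15 0" --pt "85 0 0 10 0" --pt "44 0 0 0 0" --pt "44 0 0 0 0" --pt "44 0 0 0 0" --pt "44 0 0 0 0"

```text
clock: 35.42
ee_pos: [642.8, -67.6, 248.4]
tcp_rot: [1.912, 2.492, 0.0]
wrist_force: [-0.4, -0.5, -0.2]
opening: 43.9
```

```bash
python3 - <<'E'
from h import *
w=cam("wrist");cv2.imwrite("pics/w13.png",w["bgr"]);c=cam("scene");crop(c,140,150,340,330,4,"c13.png")
E
```

```text
(no output)
```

View pics/c13.png

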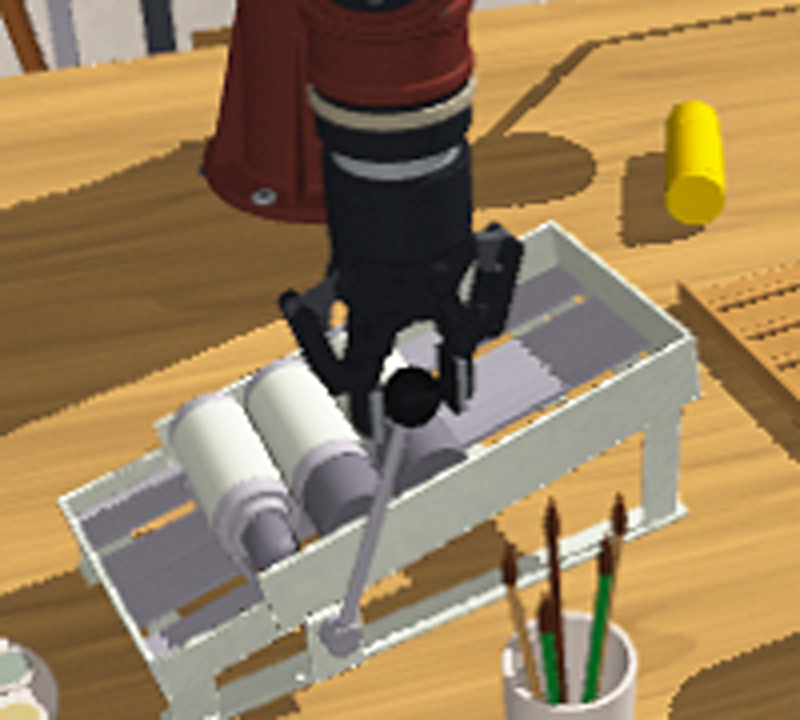

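View pics/w13.png

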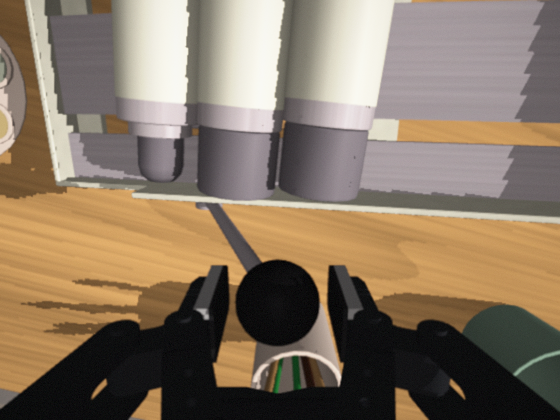

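```bash
python3 - <<'E'
from h import *
np.set_printoptions(precision=1,suppress=True)
w=cam("wrist");s=state();Rm=R.from_rotvec(s["tcp_rot"]).as_matrix()
for y in(-5,0,5): print(proj(w,s["ee_pos"]+Rm@np.array([0,y,54.])))
print(Rm.T@(onz(w,(278,302),194.5)-s["ee_pos"]))
E
```

```text
[[279.8 290.3]]
[[279.8 301.3]]
[[279.8 312.1]]
[-0.7  0.1 53.6]
```

Emit:
servo_tool --pt "44 -7 0 -0.5 0" --pt "44 -10 0 -3 0" --pt "44 -10 0 -2.6 0" --pt "44 -10 0 -2 0" --pt "44 -10 0 -1.5 0" --pt "44 -10 0 -1 0" --pt "44 -10 0 -0.3 0" --pt "44 -10 0 0.3 0" --pt "44 -10 0 1 0" --pt "44 -10 0 1.6 0" --pt "44 -10 0 2.2 0" --pt "44 0 0 0 0"

```text
clock: 37.08
ee_pos: [670.4, -170.8, 254.0]
tcp_rot: [-1.911, -2.492, -0.003]
wrist_force: [-2.6, 7.2, 5.0]
opening: 43.9
```

```bash
python3 - <<'E'
from h import *
np.set_printoptions(precision=1,suppress=True)
w=cam("wrist");cv2.imwrite("pics/w14.png",w["bgr"]);c=cam("scene");crop(c,140,150,340,330,4,"c14.png")
s=state();d=s["ee_pos"]-np.array([642.8,-67.6,248.4]);print(d,d[:2]@[-.26,.9656],s["wrist_force"])
E
```

```text
[  27.5 -102.7    5.7] -106.33473261900488 [-1.6  6.9  4.6]
```

View pics/c14.png

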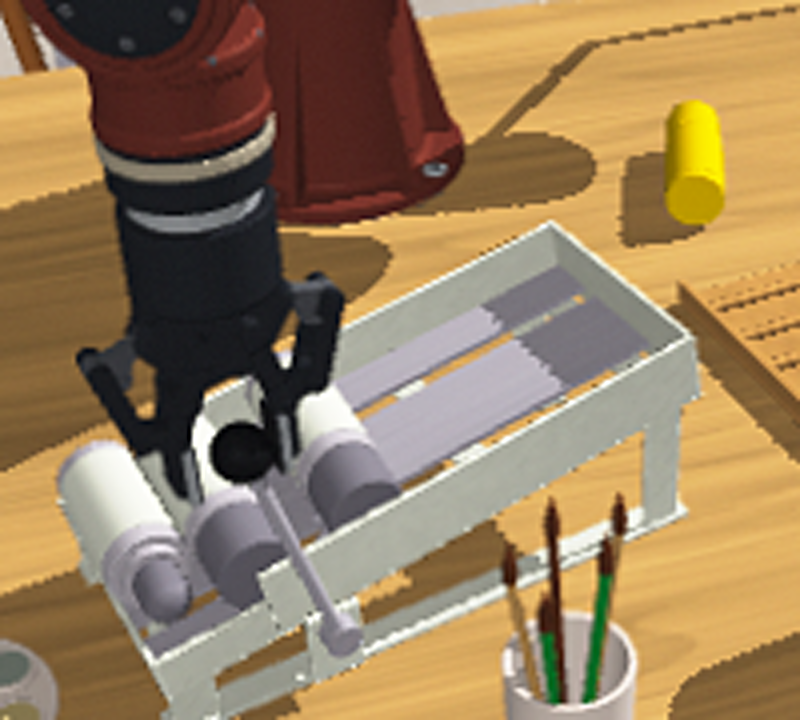

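View pics/w14.png

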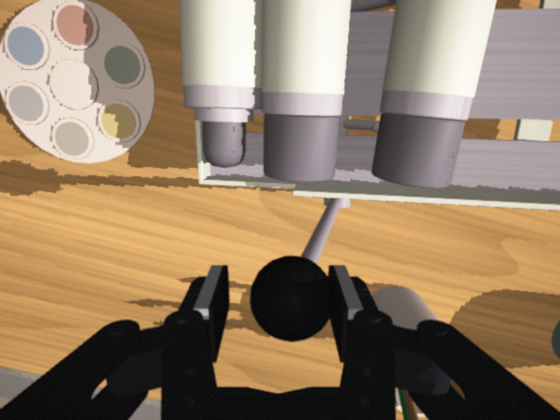

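```bash
cat >> h.py <<'E'
O=np.array([541,-70.3]);XH=np.array([np.cos(1.833),np.sin(1.833)]);YH=np.array([-XH[1],XH[0]])
def loc(P): d=P[:2]-O;return np.array([d@XH,d@YH,P[2]])
E
python3 - <<'E'
from h import *
np.set_printoptions(precision=1,suppress=True)
w=cam("wrist");cv2.imwrite("pics/w15.png",w["bgr"]);s=state();print(s["clock"])
cs=cam("scene");crop(cs,140,230,260,330,6,"c15.png")
crop(w,180,0,520,220,2.3,"w15c.png")
# axis midlines along row ~60 of label; axis height: z=76/89/98 by hypothesis -> iterate along ramp
for n,u,v in [("old",218.5,80),("new1",305,80),("new2",440,80)]:
    z=90.
    for _ in range(20):
        P=loc(onz(w,(u,v),z)); z=89.2+(P[0]+92.1)*.1763
    print(n,P)
E
```

```text
37.225
old [-169.7   -8.7   75.5]
new1 [-113.2   -9.3   85.5]
new2 [-33.   -9.8  99.6]
```

View pics/w15c.png

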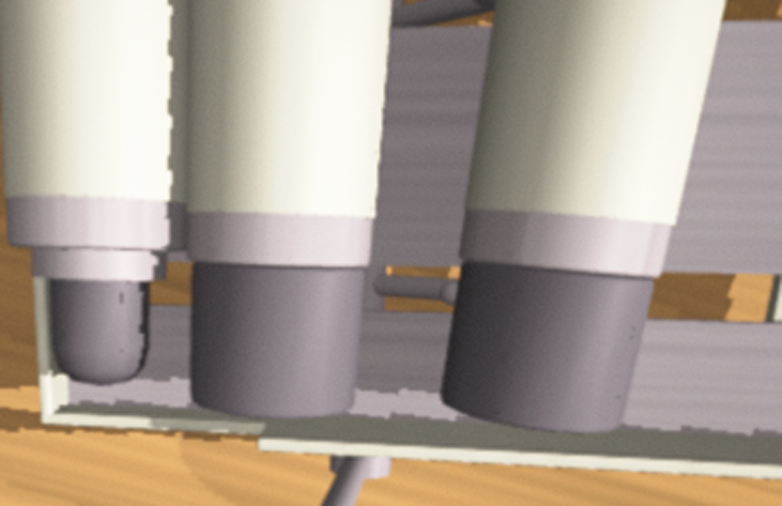

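View pics/c15.png

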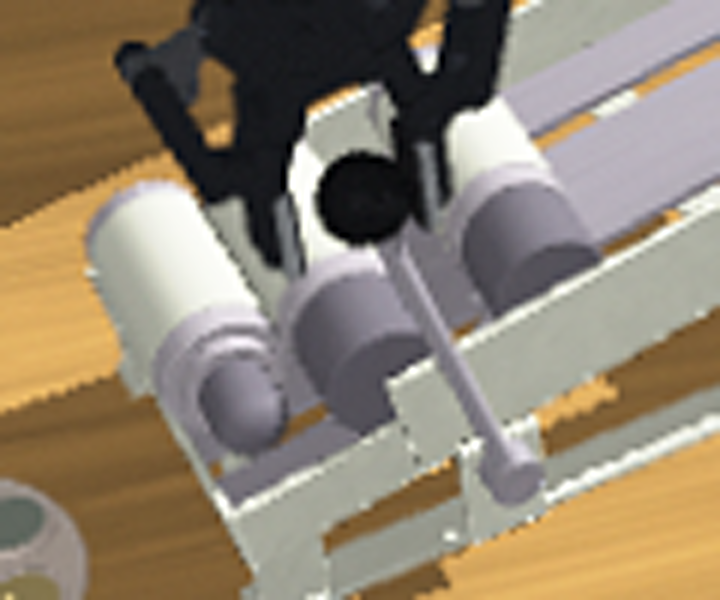

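Emit:
servo_tool --pt "44 -3 0 0.8 0" --pt "44 -2 0 0.6 0" --pt "44 -1 0 0.3 0" --pt "44 0 0 0 0" --pt "44 0 0 0 0"

```text
clock: 37.9
ee_pos: [671.8, -175.9, 252.7]
tcp_rot: [-1.91, -2.493, -0.002]
wrist_force: [-2.7, 6.5, 5.5]
opening: 44.1
```

```bash
python3 - <<'E'
from h import *
np.set_printoptions(precision=1,suppress=True)
s=state();w=cam("wrist");c=cam("scene");print(s["clock"],s["ee_pos"],s["wrist_force"])
cv2.imwrite("pics/w16.png",w["bgr"])
m=(w["bgr"].max(2)<22).astype(np.uint8)
crop(c,140,230,260,330,6,"c16.png")
# knob by Hough in scene
g=c["bgr"].max(2);print([tuple(map(int,q)) for q in np.argwhere(g[255:275,190:215]<25)[[0,-1]]])
E
```

```text
37.9 [ 671.8 -175.9  252.7] [-2.7  6.5  5.5]
[(0, 13), (16, 10)]
```

View pics/w16.png

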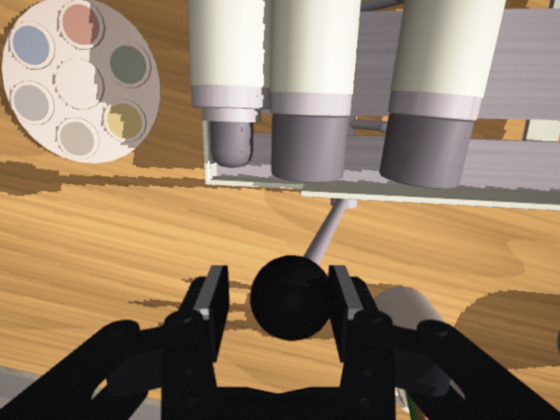

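View pics/c16.png

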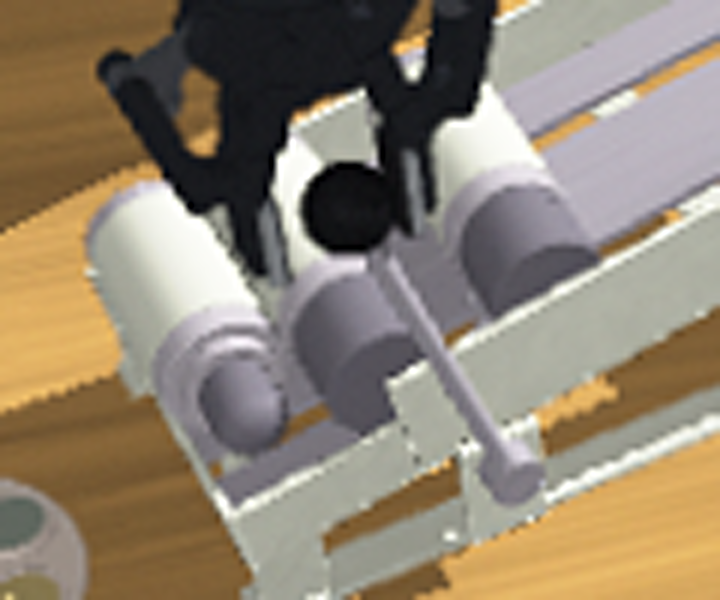

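Emit:
servo_tool --pt "44 5 0 -1.5 0" --pt "44 5 0 -1.3 0" --pt "44 5 0 -1.1 0" --pt "44 5 0 -1 0" --pt "44 4 0 -0.7 0" --pt "44 4 0 -0.6 0" --pt "44 4 0 -0.5 0" --pt "44 4 0 -0.4 0" --pt "44 0 0 0 0"

```text
clock: 39.12
ee_pos: [662.0, -140.7, 257.7]
tcp_rot: [-1.908, -2.491, -0.001]
wrist_force: [-1.2, 6.1, -4.2]
opening: 43.8
```

```bash
python3 - <<'E'
from h import *
np.set_printoptions(precision=1,suppress=True)
s=state();w=cam("wrist");c=cam("scene");print(s["clock"],s["ee_pos"],s["wrist_force"])
crop(w,130,0,510,350,2,"w17.png")
crop(c,140,230,260,330,6,"c17.png")
E
```

```text
39.125 [ 662.  -140.7  257.7] [-1.2  6.1 -4.2]
```

View pics/w17.png

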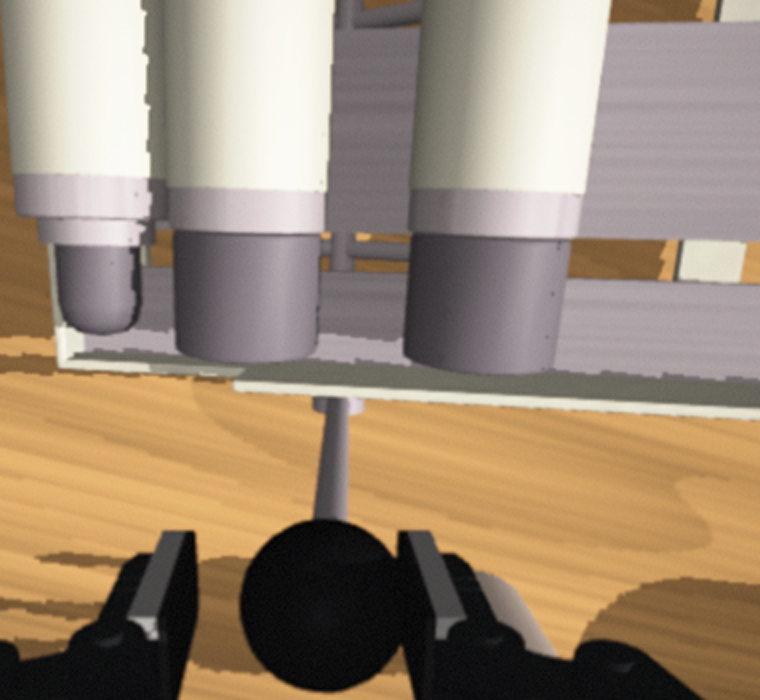

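View pics/c17.png

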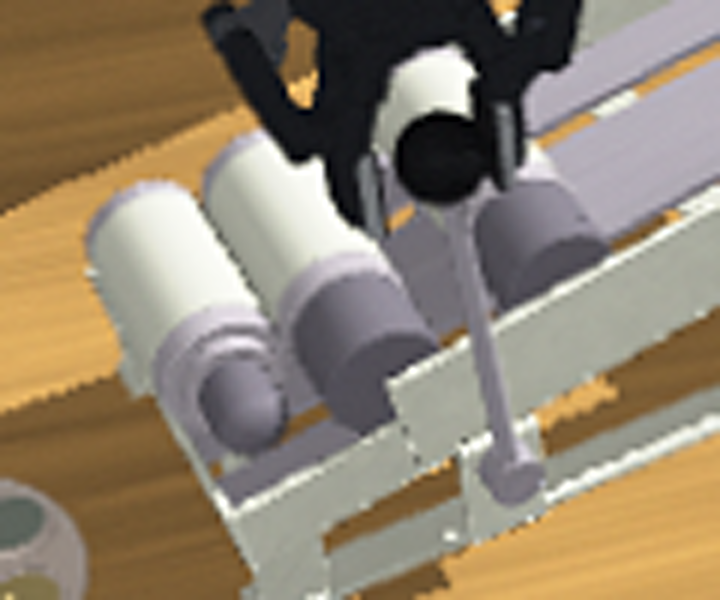

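Emit:
servo_tool --pt "44 3 0 -0.2 0" --pt "44 3 0 -0.2 0" --pt "44 3 0 -0.1 0" --pt "44 3 0 0 0" --pt "44 3 0 0 0" --pt "44 3 0 0.1 0" --pt "44 3 0 0.1 0" --pt "44 0 0 0 0"

```text
clock: 40.22
ee_pos: [656.6, -120.9, 258.2]
tcp_rot: [-1.909, -2.491, -0.0]
wrist_force: [-0.8, 5.8, -4.3]
opening: 44.1
```

```bash
python3 - <<'E'
from h import *
np.set_printoptions(precision=1,suppress=True)
s=state();w=cam("wrist");c=cam("scene");print(s["clock"],s["ee_pos"],s["wrist_force"])
crop(w,130,0,510,350,2,"w18.png")
crop(c,140,230,260,330,6,"c18.png")
E
```

```text
40.225 [ 656.6 -120.9  258.2] [-0.8  5.8 -4.3]
```

View pics/w18.png

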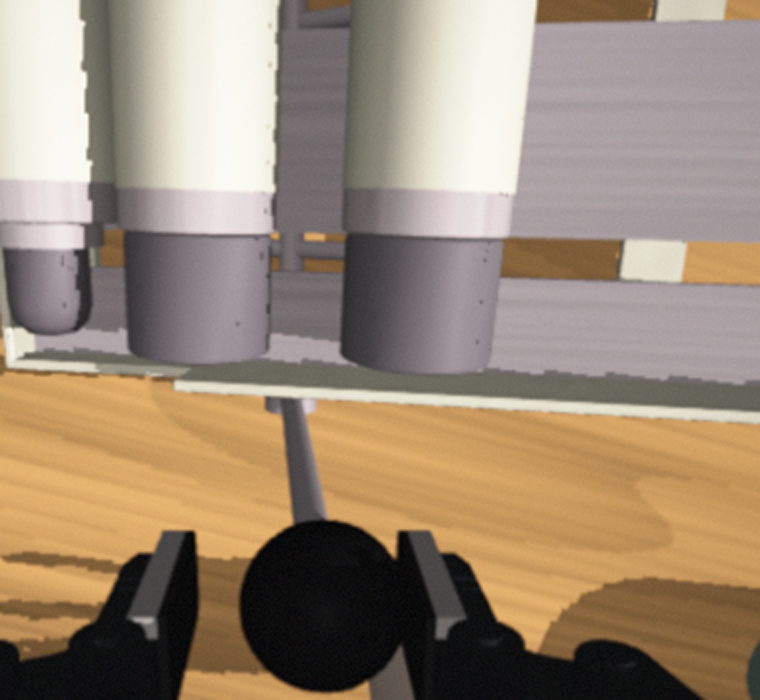

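View pics/c18.png

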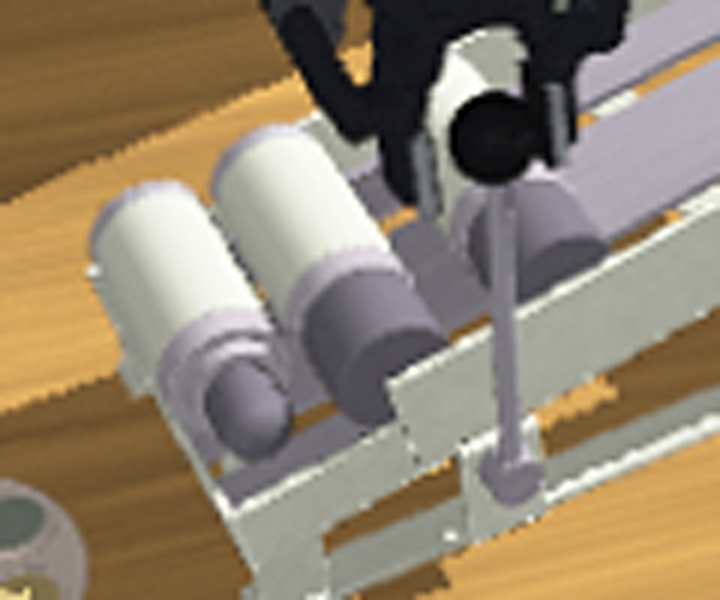

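Emit:
servo_tool --pt "44 3 0 0.2 0" --pt "44 3 0 0.2 0" --pt "44 3 0 0.3 0" --pt "44 3 0 0.3 0" --pt "44 3 0 0.4 0" --pt "44 3 0 0.5 0" --pt "44 0 0 0 0"

```text
clock: 41.2
ee_pos: [652.5, -104.0, 257.6]
tcp_rot: [1.912, 2.493, 0.0]
wrist_force: [-1.5, 5.2, -2.8]
opening: 44.5
```

```bash
python3 - <<'E'
from h import *
np.set_printoptions(precision=1,suppress=True)
s=state();w=cam("wrist");c=cam("scene");print(s["clock"],s["ee_pos"],s["wrist_force"])
crop(w,80,0,460,350,2,"w19.png")
crop(c,140,230,260,330,6,"c19.png")
E
```

```text
41.2 [ 652.5 -104.   257.6] [-1.5  5.2 -2.8]
```

View pics/w19.png

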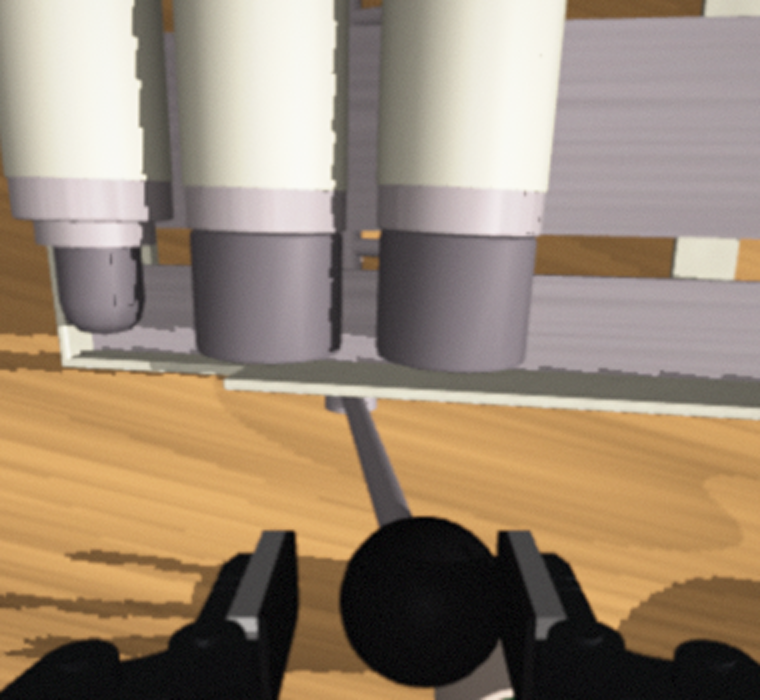

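View pics/c19.png

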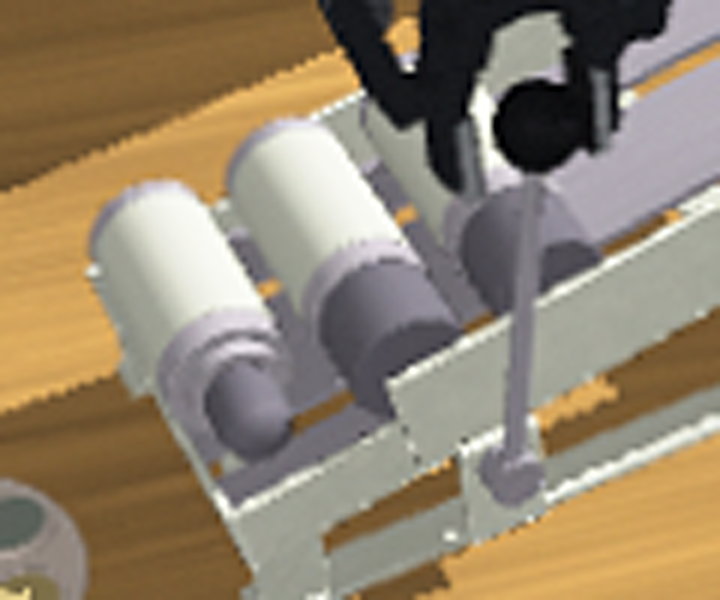

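Emit:
servo_tool --pt "44 3 0 0.5 0" --pt "44 3 0 0.5 0" --pt "44 3 0 0.6 0" --pt "44 3 0 0.6 0" --pt "44 3 0 0.7 0" --pt "44 3 0 0.8 0" --pt "44 3 0 0.8 0" --pt "44 3 0 0.9 0" --pt "44 3 0 0.9 0" --pt "44 3 0 1 0" --pt "44 3 0 1 0" --pt "44 3 0 0.5 0"

```text
clock: 42.8
ee_pos: [643.4, -69.7, 249.1]
tcp_rot: [1.912, 2.491, -0.0]
wrist_force: [-0.0, 0.2, -0.0]
opening: 43.7
```

Emit:
servo_tool --pt "44 2 0 0 0" --pt "44 0 0 0 0" --pt "44 0 0 0 0"

```text
clock: 43.18
ee_pos: [642.7, -67.7, 248.8]
tcp_rot: [1.912, 2.492, -0.0]
wrist_force: [-0.0, -0.5, 0.1]
opening: 44.1
```

```bash
python3 - <<'E'
from h import *
np.set_printoptions(precision=1,suppress=True)
s=state();w=cam("wrist");c=cam("scene");print(s["clock"],s["ee_pos"],s["wrist_force"])
crop(w,80,0,460,350,2,"w20.png")
crop(c,140,150,340,330,4,"c20.png")
E
```

```text
43.175 [642.7 -67.7 248.8] [-0.  -0.5  0.1]
```

View pics/w20.png

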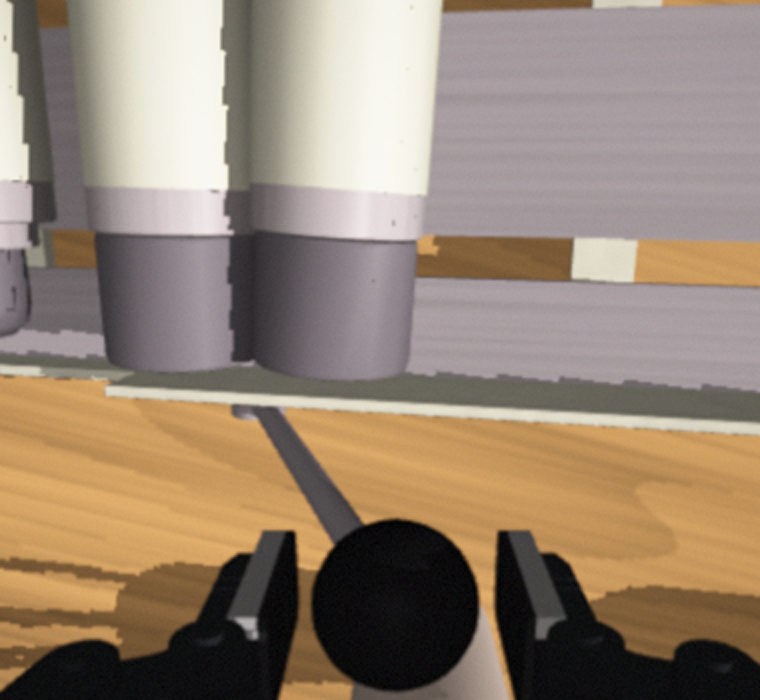

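View pics/c20.png

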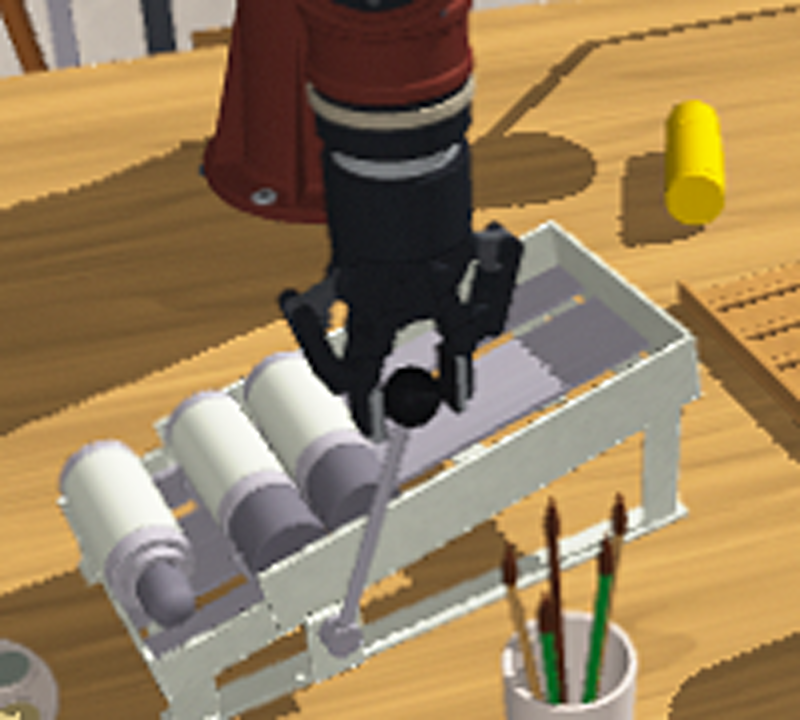

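Everything is in place and the lever is home. I open the fingers, go straight up and check.

Emit:
servo_tool --pt "85 0 0 0 0" --pt "85 0 0 0 0" --pt "85 0 0 0 0" --pt "85 0 0 -20 0" --pt "85 0 0 -40 0" --pt "85 0 0 -40 0" --pt "85 0 0 0 0"

```text
clock: 44.15
ee_pos: [643.6, -67.8, 354.4]
tcp_rot: [1.908, 2.487, 0.004]
wrist_force: [0.5, -0.3, -0.4]
opening: 85.1
```

```bash
python3 - <<'E'
from h import *
np.set_printoptions(precision=1,suppress=True)
s=state();w=cam("wrist");c=cam("scene");b=cam("side");print(s["clock"],s["ee_pos"],s["wrist_force"])
cv2.imwrite("pics/w21.png",w["bgr"]);crop(c,80,150,400,370,2.4,"c21.png")
K,e=tri(w,(0,0),c,(0,0))
# same-frame differencing vs earlier start frame
i=cv2.imread("pics/scene0.png");d=cv2.absdiff(i,c["bgr"]).max(2)
for n,(x0,y0,x1,y1) in dict(jar=(262,275,305,360),green=(342,270,392,328),white=(76,256,124,306),palette=(94,306,156,352),knob=(232,238,254,260)).items(): print(n,(d[y0:y1,x0:x1]>60).mean())
E
```

```text
44.15 [643.6 -67.8 354.4] [ 0.5 -0.3 -0.4]
jar 0.0
green 0.007931034482758621
white 0.12
palette 0.12447405329593268
knob 0.0
```

View pics/w21.png

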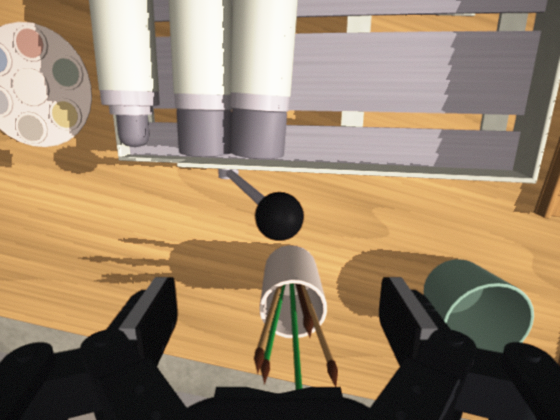

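View pics/c21.png

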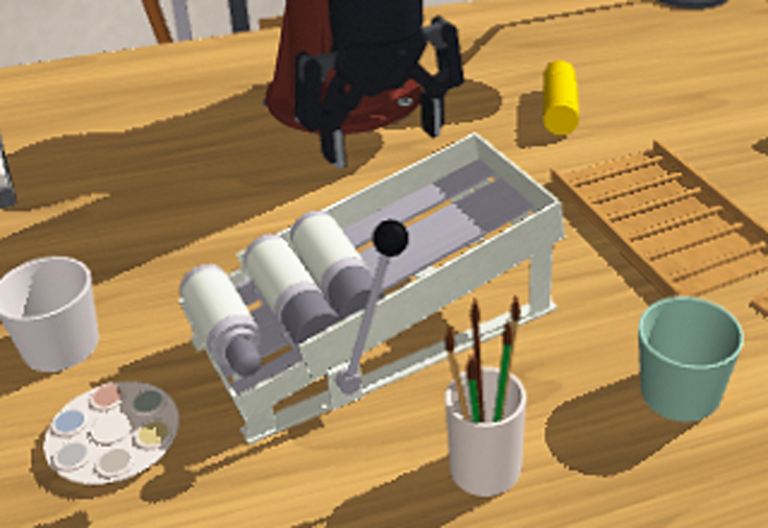

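```bash
python3 - <<'E'
from h import *
np.set_printoptions(precision=1,suppress=True)
w=cam("wrist");h=cv2.cvtColor(w["bgr"],cv2.COLOR_BGR2HSV)
print(w["bgr"][70,85:305:1].max(1))
for n,u in [("old",125.5),("new1",202),("new2",264)]:
    z=90.
    for _ in range(20):
        P=loc(onz(w,(u,70),z)); z=89.2+(P[0]+92.1)*.1763
    print(n,P)
c=cam("scene");i=cv2.imread("pics/scene0.png")
for n,(x0,y0,x1,y1) in dict(white=(70,250,130,310),palette=(90,300,160,358)).items():
    f=lambda q:cv2.Canny(q[y0:y1,x0:x1],80,160).astype(np.float32)
    print(n,cv2.phaseCorrelate(f(i),f(c["bgr"])))
E
```

```text
[130 127 127 127 128 126 125 135 135 141 151 161 172 181 190 196 204 210
 216 220 226 229 233 235 236 238 241 243 244 245 246 247 248 248 249 250
 250 251 251 252 252 252 252 252 252 252 252 252 252 252 252 252 252 252
 251 251 251 250 249 248 247 246 241 181 113  99  94  89  94 112 124 121
 123 124 121 124 125 125 122 125 122 124 123 120 126 132 138 139 143 149
 156 165 172 182 188 197 200 211 217 221 226 230 232 235 238 239 241 244
 245 246 247 247 248 249 249 250 250 251 251 252 252 253 252 252 252 252
 253 252 252 253 252 253 252 253 252 236 164 132 129 123 118 116 109 109
 119 127 134 135 142 145 148 154 157 163 171 176 183 189 198 204 209 214
 219 224 228 230 234 236 239 241 243 245 246 246 247 248 249 249 249 250
 251 252 252 252 253 253 253 253 253 253 253 253 253 253 253 252 252 252
 251 251 250 249 247 245 240 222 196 188 184 188 187 185 187 185 186 185
 186 184 186 188]
old [-162.6    5.8   76.8]
new1 [-90.4   4.3  89.5]
new2 [-36.    3.4  99.1]
white ((0.015387518351481333, 0.08968789431539292), 0.7189807775285509)
palette ((-0.09353445201502097, 0.11801240829536042), 0.7410115169154273)
```

All three cans measure in place: old at −163 mm (target −163), new cans at −90 (−92) and −36 (−41). The pots, palette and jar have not moved, and the arm is clear. I hand the job in.

```bash
python3 -c "
from station import finish_job
print(finish_job())"
```

```text
the job is handed in; nothing more can be done
None
```

I loaded the three cans, old one first and all caps to the lever side, each lowered until it touched the ramp before I let go. They queued and I pulled the lever once to about 0.66 rad, estimated from the knob's travel. I then eased it home in small steps, with the knob always against the finger. The job was handed in at about 44 s of the 72 s; no verdict is reported.

**Last checks, along the lane:**

| Can | Measured | Target |
|---|---|---|
| Old can, in the bay | −163 mm | −163 mm |
| First new can | −90 mm | −92 mm |
| Second new can | −36 mm | −41 mm |

- **Lever:** the knob is back where it was at the start, and no part of the robot touches anything.
- **Water pots, brush jar and palette:** unmoved in the scene pictures. The raw picture comparison flagged the white pot and palette at 12%, but a shift check put both at about 0.1 pixel, so I took that to be shadow.

**One surprise:** during the pull, the first new can slipped past the stop after the old one. The rising stop pushed it back up to first place as the lever came home, so the final layout is right.

**Not measured:** I judged the "all three queued and still" step from pictures only; I did not measure the cans' positions then.

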